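# Dry-lay the starter devices on a control panel's mounting plate

### The arm

A 6-joint arm with a two-finger parallel gripper is mounted at the origin on the work surface. World frame = base frame: x ahead of the robot, y to its left, z up, the work surface at z = 0. Lengths are in m, angles in degrees, forces in N, time in s.
With the tool pointing down it reaches from about 0.25 to 0.725 m from the base axis. Payload 9.7 kg.
Tool frame: the origin (TCP) lies at the very end of the fingers, on their centre line; the grasp point (between the pads) lies 19 mm behind it; z points along the fingers, y is the direction in which the jaws open and shut (so a half turn about z gives the same grasp; the last joint's range is limited). The gripper opens to 85 mm and grips with 20 to 120 N. Pads are 22 mm wide; open, the fingers measure 114 mm over their backs; the gripper's body (76 mm by 85 mm) begins 54 mm behind the grasp point. The pads swing forward as they close: fully open they stand 13 mm farther back than shut.
Start: joints at [67.036, 4.979, 10.078, 95.1, 0, 90], TCP at [0.215, 0.506, 0.205] pointing down, gripper open.
Joint ranges: [-179.16, 179.16], [-48.56, 103.87], [-65.8, 70.77], [-126.05, 130.52], [-82.76, 87.17], [-180, 180]. Speed limits (degrees/s): [127.2, 127.2, 147.25, 180, 180, 180].

### API

Orientations are given as [roll, pitch, yaw] about the fixed x, y, z axes, in that order (R = Rz(yaw) Ry(pitch) Rx(roll)).
In Python, from workcell import bot, camera, ticket gives the robot as it stands.
- The arm moves only by the shell command python3 -m jog 'ROWS' [FORCE]. ROWS is a JSON object of lists of equal length, an entry for each row: "turn": the turn, a rotation vector about the world's x, y, z each as a share of 8 degrees, from -1 to 1, a list of three; "delta_pos": the shift along the world's x, y, z each as a share of 50 mm, from -1 to 1, a list of three; "hand": the opening, from -1 (shut) to 1 (fully open). A call has exactly 10 rows; each row shifts and turns the commanded pose from where the row before left it; what a row does not reach is not made up. A row lasts 1/10 s, in which the tool goes at most 50 mm and 8.59 degrees, less where a joint would pass 70% of its speed; a pose out of reach is approached as far as the arm can. A call with a number of a shift or a turn outside -1 to 1 is refused whole. A call with a gripper value outside its range is refused whole. The fingers move at their own pace and stop on an object; FORCE is the grip in N (left out, the last holds). Time passes only in rows, so rows that do not move let the fingers close, or fill a call up. It gives the time, the measured TCP pose, the force and the opening at its end, in the units of the state.
- bot.get_obs(): the state, without advancing time (a new reading comes with each control period).
- camera(name): name is "scene" or "side" or "wrist"; returns a dict with "frame" (480x640x3 uint8, red, green, blue), "range_z" (480x640 float32, m along the optical axis (not along the pixel's ray), 0 where there is no reading), "fx", "fy", "cx", "cy" (pixels), "extrinsics" (4x4, takes a point from world to camera coordinates); the wrist camera has in their place "mount" (4x4, takes a point from camera to tool coordinates, whose origin is the TCP and whose axes are the flange's). Camera axes: x right, y up, looking along -z (the intrinsics and any distortion apply to the point x, -y, -z); pixel columns grow to the right and rows downward; lengths in m; the calibration is good to about 2 mm. A picture is of the moment at which its call begins: read the wrist's pose just before it.
- ticket.job_done(): hands the job in, once; it reports no verdict.
The state is a dict: "time": time; "q": joint angles; "qd": joint speeds; "joint_efforts": joint torques, N m; "ee_pos": TCP position; "tcp_rot": TCP orientation; "wrist_force": force on the tool from outside, world axes, zero at the start; "torque": the same for the moment, N m; "opening": finger opening in m.
Only numpy, scipy, OpenCV 4.12 (cv2) and the standard library are available. Lean on these libraries where they do the work, as an engineer would, in place of code of your own. Each camera call takes 0.05 s, during which the arm holds its last target.

### The job

Lay out the loose devices in the empty bay of the mounting plate, square with the plate, so that it can be marked for drilling: the contactor straight across the wire duct from the main switch and centred on it, the circuit breaker straight across the duct from the transformer and centred on it, and the relay between contactor and breaker. The auxiliary block goes on top of the contactor, squarely on its raised face. Set everything down gently, not dropped, leave the mouse and the screwdriver where they are, and let go of it all.

Things in the scene. Friction and masses are not known exactly. Their poses are not given: they have to be found in the camera images.
- plate: Fixed metal plate 317 (x) x 360 (y) x 3 mm flat on the bench; origin: centre of underside, x away from the robot, z up. Grey wire ducts, 30 mm wide, 40 high, run along y at x = -138.5, 3.5, 138.5 mm. Far bay: main switch, transformer, power supply in a row, any order, at x = 71 mm. Near bay, to fill: empty, x = -123.5 to -11.5 mm, centre line -67.5; its floor is the plate, 3 mm above the bench.
- main_switch: Rotary main switch fixed in the plate's far bay: grey base 80 mm (x) by 66 mm (y), black round knob with a bar grip on top, 76 mm high. Origin at the centre of its underside (on the plate), axes parallel to the plate's.
- transformer: Control transformer fixed in the far bay: dark laminated steel core 82 mm wide (y) with a tan taped coil and two cream terminal strips on top, 76 mm (x) by 82 mm (y), 77 mm high. Origin at the centre of its underside, axes parallel to the plate's.
- power_supply: Power supply fixed in the far bay, nothing is placed by it: plain aluminium box 84 mm (x) by 54 mm (y), 76 mm high, with vent slots and a green terminal strip on top. Origin at the centre of its underside, axes parallel to the plate's.
- contactor: Loose contactor, 0.34 kg, biggest loose device: black base 80 mm (x) x 45 (y) x 50 high, on it a dark grey centre block 46 (x) x 45 (y), flat top 80 mm above the underside; low shoulders with three screws at both x ends. Origin: centre of underside, z up. In the bay its long side (x) lies along the plate's x, either way round. Hold it by the centre block's x faces.
- breaker: Loose two-pole circuit breaker, 0.24 kg: light grey base 88 mm (x) x 36 (y) x 44 high, centre block 45 (x) x 36 (y), top 70 mm above the underside, black toggle bar on it to 80 mm. Origin: centre of underside, z up. In the bay its long side (x) lies along the plate's x, either way round. Hold it by the centre block's x faces.
- relay: Loose relay in socket, 0.09 kg, narrowest device: black stepped socket 78 mm (x) x 27 (y), 26 high at its ends, 36 over the middle 52 mm; on it a clear-covered relay 28 (x) x 22 (y) from 36 to 72 mm above the underside. Origin: centre of underside, z up. In the bay its long side (x) lies along the plate's x, either way round. Hold it by the clear cover's x faces.
- aux_block: Loose auxiliary contact block, about 0.06 kg: plain dark grey block 46 mm (x) by 44 mm (y), 38 mm high, with two rows of four small screws on top. Origin at the centre of its underside, z up. It belongs on the contactor's top face (46 by 45 mm), its x along the contactor's x, either way round.
- mouse: White computer mouse lying loose on the bench on the robot's side, right of the screwdriver, 108 mm by 58 mm, 30 mm high; leave it alone. Origin at the centre of its underside.
- screwdriver: Screwdriver with a black handle lying loose across the bench between robot and plate, 190 mm long; leave it alone. Origin about its middle.
Not all that is in view belongs to the job. Leave any purple or turquoise look-alike of the main_switch alone.

How it is judged:
By the outcome, as a careful person would: the job done as asked, in the order asked, and still so for the second after the job is handed in, with the robot touching nothing.
It also fails if it takes over 102 s, if anything falls off the work surface, if the arm or the gripper's body presses on something with over 40 N, if the wrist force passes 120 N, or if a joint passes its speed limit or range.

## Working session

There is one attempt and no reset: what is moved stays moved. The work goes in short steps, Python scripts to look and compute and a shell command to move; the robot and the scene stay as the last step left them, time stands still between calls to the robot, and variables do not carry over. Pictures are saved under pics/ and viewed, and the job is handed in when it is done.

```bash
ls -la; mkdir -p pics; python3 - <<'E'
from workcell import bot,camera
import cv2,numpy as np
print(bot.get_obs())
for n in ["scene","side","wrist"]:
    c=camera(n); cv2.imwrite(f"pics/a_{n}.png",c["frame"][:,:,::-1]); np.savez(f"pics/a_{n}.npz",**c)
    print(n,{k:v for k,v in c.items() if k not in("frame","range_z")})
E
```

```text
total 12
drwxr-xr-x  3 agent agent 4096 Dec  7 16:12 .
drwxr-xr-x 23 root  root  4096 Dec  7 16:12 ..
drwxr-xr-x  2 agent agent 4096 Dec  7 16:12 pics
{'time': 0.0, 'q': array([6.70370431e+01, 5.00915406e+00, 1.00343692e+01, 9.50985178e+01,
       2.07354056e-04, 9.00000499e+01]), 'qd': array([ 0.08251739,  0.01892685, -0.0074817 , -0.10180064,  0.10181415,
       -0.04944943]), 'joint_efforts': array([ 1.90382554e-03, -5.20388746e+01,  4.64801753e+01,  1.65773788e-02,
        1.09615430e-04, -5.07591878e-06]), 'ee_pos': array([0.21447299, 0.50617922, 0.20430099]), 'tcp_rot': array([-1.79926697e+02, -2.07290101e-04,  1.57036993e+02]), 'wrist_force': array([ 0.00868039, -0.54471016, -0.38807881]), 'torque': array([-0.01584016,  0.0137054 ,  0.0156245 ]), 'opening': 0.08563536986590405}
scene {'fx': 616.3551164644316, 'fy': 616.3551164644316, 'cx': 315.79174937057417, 'cy': 256.7977077104022, 'extrinsics': array([[ 0.01188462,  0.99989995,  0.00767101, -0.07995381],
       [-0.82386712,  0.00544429,  0.56675685,  0.3951594 ],
       [ 0.56665838, -0.01305558,  0.8238494 , -1.89535489],
[... 188 characters left out ...]
[ 0.83451609, -0.55076025,  0.01568607, -0.39710073],
       [ 0.37922691,  0.59479481,  0.7088061 , -0.24757456],
       [-0.39971221, -0.58556151,  0.70522895, -0.84430587],
       [ 0.        ,  0.        ,  0.        ,  1.        ]])}
wrist {'fx': 352.95199682613526, 'fy': 352.95199682613526, 'cx': 324.46994649395606, 'cy': 238.57989191466646, 'mount': array([[ 6.83763791e-04,  9.63295095e-01,  2.68443836e-01,
         6.60705256e-02],
       [ 9.99999097e-01, -3.48149020e-04, -1.29782429e-03,
        -2.00824711e-04],
       [-1.15672931e-03,  2.68444481e-01, -9.63294463e-01,
        -1.69987222e-01],
       [ 0.00000000e+00,  0.00000000e+00,  0.00000000e+00,
         1.00000000e+00]])}
```

View pics/a_scene.png

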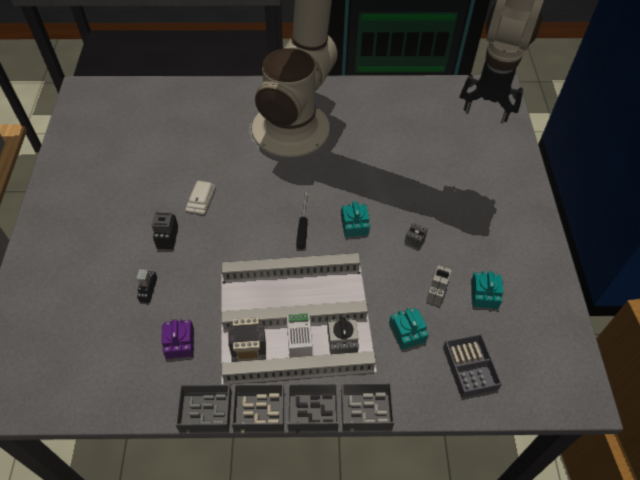

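View pics/a_side.png

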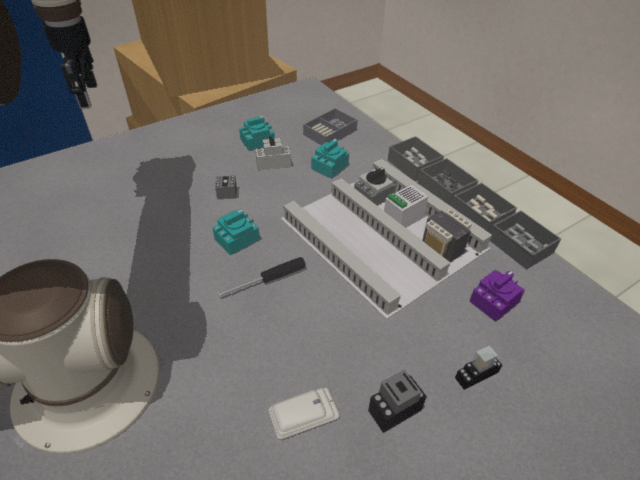

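View pics/a_wrist.png

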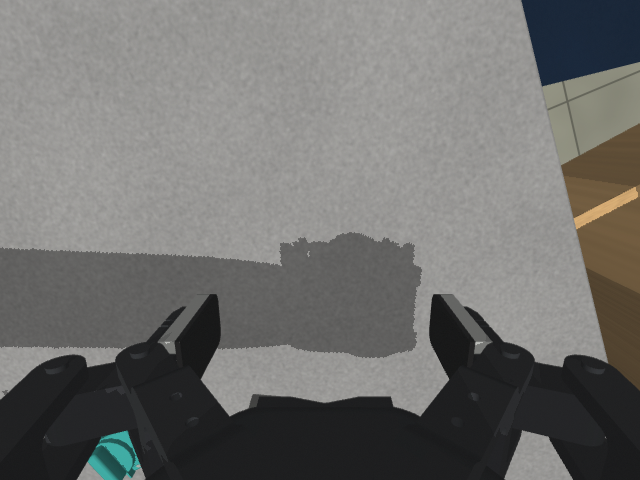

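```bash
cat > h.py <<'E'
import numpy as np,cv2
def cloud(c,T=None):
    d=c["range_z"]; H,W=d.shape
    u,v=np.meshgrid(np.arange(W),np.arange(H))
    X=(u-c["cx"])/c["fx"]*d; Y=-(v-c["cy"])/c["fy"]*d
    P=np.stack([X,Y,-d],-1)
    if T is None: T=np.linalg.inv(c["extrinsics"])
    Q=P@T[:3,:3].T+T[:3,3]; Q[d==0]=np.nan
    return Q
def ray(c,u,v,z,T=None):
    if T is None: T=np.linalg.inv(c["extrinsics"])
    d=T[:3,:3]@np.array([(u-c["cx"])/c["fx"],-(v-c["cy"])/c["fy"],-1]); o=T[:3,3]
    return o+d*(z-o[2])/d[2]
def proj(c,p,T=None):
    E=c["extrinsics"] if T is None else np.linalg.inv(T)
    q=E[:3,:3]@np.array(p)+E[:3,3]
    return np.array([c["cx"]+c["fx"]*q[0]/-q[2], c["cy"]-c["fy"]*q[1]/-q[2]])
E
python3 - <<'E'
import numpy as np,cv2
from h import *
S=dict(np.load("pics/a_scene.npz")); D=dict(np.load("pics/a_side.npz"))
for n,c in(("scene",S),("side",D)):
    Q=cloud(c); z=Q[...,2]
    b=(abs(z)<.03); print(n,"bench z med,std",np.nanmedian(z[b]),np.nanstd(z[b]))
    m=((z>.02)&(z<.15)&(Q[...,0]>.2)&(Q[...,0]<.9)&(abs(Q[...,1])<.7)).astype(np.uint8)
    k,l,st,ce=cv2.connectedComponentsWithStats(m)
    for i in range(1,k):
        if st[i,4]<60: continue
        q=Q[l==i]; t=np.percentile(q[:,2],98); f=q[q[:,2]>t-.012]
        print(ce[i].round(),st[i,4],"all ctr",np.nanmean(q,0).round(3),"zmax",t.round(3),"minrect",[np.round(a,3) for a in cv2.minAreaRect(q[:,:2].astype(np.float32))])
    im=cv2.resize(c["frame"][130:400,110:520] if n=="scene" else c["frame"][100:450,180:580],None,fx=1.9 if n=="scene" else 1.7,fy=1.9 if n=="scene" else 1.7,interpolation=cv2.INTER_CUBIC)
    cv2.imwrite(f"pics/b_{n}.png",im[:,:,::-1])
E
```

```text
scene bench z med,std 0.0005560750672335413 0.006439116424501597
[200. 193.] 431 all ctr [ 0.282 -0.245  0.028] zmax 0.035 minrect [array([ 0.283, -0.246]), array([0.053, 0.094]), np.float64(76.662)]
[355. 217.] 738 all ctr [0.388 0.179 0.05 ] zmax 0.078 minrect [array([0.377, 0.18 ]), array([0.089, 0.067]), np.float64(6.67)]
[163. 228.] 696 all ctr [ 0.426 -0.321  0.06 ] zmax 0.084 minrect [array([ 0.416, -0.325]), array([0.047, 0.086]), np.float64(85.945)]
[301. 231.] 201 all ctr [0.414 0.037 0.025] zmax 0.031 minrect [array([0.41 , 0.038]), array([0.023, 0.099]), np.float64(84.624)]
[416. 233.] 314 all ctr [0.432 0.338 0.036] zmax 0.046 minrect [array([0.428, 0.338]), array([0.046, 0.054]), np.float64(60.216)]
[290. 264.] 2010 all ctr [0.53  0.008 0.039] zmax 0.049 minrect [array([0.526, 0.008]), array([0.039, 0.351]), np.float64(4.645)]
[439. 283.] 510 all ctr [0.599 0.374 0.057] zmax 0.082 minrect [array([0.584, 0.38 ]), array([0.036, 0.096]), np.float64(67.593)]
[144. 282.] 404 all ctr [ 0.585 -0.351  0.045] zmax 0.075 minrect [array([ 0.577, -0.353]), array([0.029, 0.079]), np
[... 2022 characters left out ...]
, 0.071]), np.float64(8.47)]
[283. 267.] 350 all ctr [0.408 0.031 0.024] zmax 0.028 minrect [array([0.408, 0.031]), array([0.024, 0.094]), np.float64(84.205)]
[498. 292.] 1480 all ctr [ 0.712 -0.265  0.049] zmax 0.077 minrect [array([ 0.727, -0.26 ]), array([0.083, 0.066]), np.float64(5.914)]
[480. 365.] 893 all ctr [ 0.566 -0.358  0.046] zmax 0.074 minrect [array([ 0.575, -0.356]), array([0.028, 0.079]), np.float64(82.207)]
[397. 399.] 1963 all ctr [ 0.402 -0.333  0.062] zmax 0.083 minrect [array([ 0.411, -0.328]), array([0.047, 0.081]), np.float64(85.634)]
[301. 410.] 1641 all ctr [ 0.274 -0.253  0.028] zmax 0.032 minrect [array([ 0.277, -0.252]), array([0.052, 0.093]), np.float64(77.552)]
```

View pics/b_scene.png

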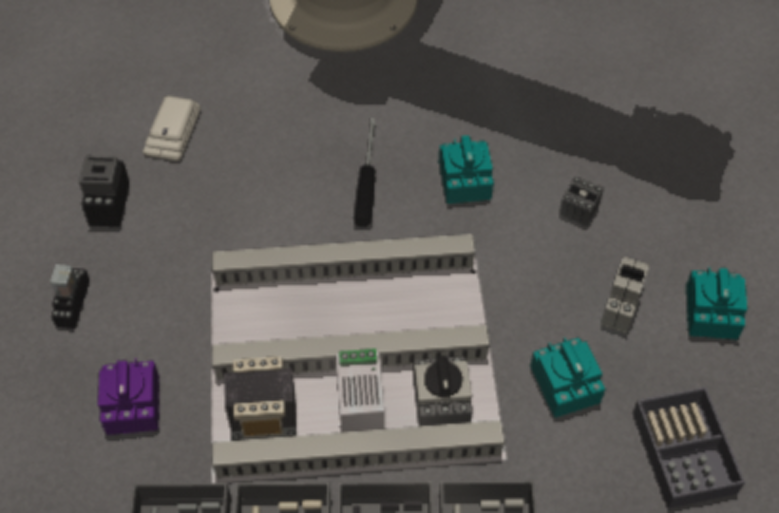

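```bash
python3 -m jog '{"turn":[[0,0,-0.78],[0,0,-0.78],[0,0,-0.78],[0,0,-0.78],[0,0,-0.78],[0,0,-0.78],[0,0,-0.78],[0,0,-0.78],[0,0,-0.78],[0,0,-0.78]],"delta_pos":[[0.6,-0.7,0.2],[0.6,-0.7,0.2],[0.6,-0.7,0.2],[0.6,-0.7,0.2],[0.6,-0.7,0.2],[0.6,-0.7,0.2],[0.6,-0.7,0.2],[0.6,-0.7,0.2],[0.6,-0.7,0.2],[0.6,-0.7,0.2]],"hand":[1,1,1,1,1,1,1,1,1,1]}' 60
python3 -m jog '{"turn":[[0,0,0],[0,0,0],[0,0,0],[0,0,0],[0,0,0],[0,0,0],[0,0,0],[0,0,0],[0,0,0],[0,0,0]],"delta_pos":[[0.1,-0.8,0.1],[0.1,-0.8,0.1],[0.1,-0.8,0.1],[0.1,-0.8,0.1],[0.1,-0.8,0.1],[0.1,-0.8,0.1],[0.1,-0.8,0],[0,-0.4,0],[0,0,0],[0,0,0]],"hand":[1,1,1,1,1,1,1,1,1,1]}'
cat >> h.py <<'E'
from scipy.spatial.transform import Rotation as Ro
def snap(name,fn):
    from workcell import bot,camera
    o=bot.get_obs(); c=camera(name)
    if name=="wrist":
        T=np.eye(4); T[:3,:3]=Ro.from_euler("xyz",o["tcp_rot"],degrees=True).as_matrix(); T[:3,3]=o["ee_pos"]
        c["T"]=T@c["mount"]
    else: c["T"]=np.linalg.inv(c["extrinsics"])
    cv2.imwrite(f"pics/{fn}.png",c["frame"][:,:,::-1]); np.savez(f"pics/{fn}.npz",**c)
    print("t",round(o["time"],2),"pos",o["ee_pos"].round(4),"rot",o["tcp_rot"].round(2),"q",o["q"].round(1),"F",o["wrist_force"].round(1),"op",round(o["opening"],4))
    return c,o
E
python3 -c "
from h import *
snap('wrist','w1')"
```

```text
time: 1.15
ee_pos: [0.5155, 0.1547, 0.3053]
tcp_rot: [-180.0, -0.0, 94.4]
wrist_force: [1.3, 0.6, -0.1]
opening: 0.0855
time: 2.15
ee_pos: [0.5495, -0.1436, 0.3346]
tcp_rot: [-180.0, -0.0, 94.6]
wrist_force: [-0.1, 0.6, 0.4]
opening: 0.0857
t 2.15 pos [ 0.5495 -0.1436  0.3346] rot [-1.7996e+02 -3.0000e-02  9.4580e+01] q [-14.7  13.5  34.7 111.3   0.   70.8] F [-0.1  0.6  0.4] op 0.0857
```

View pics/w1.png

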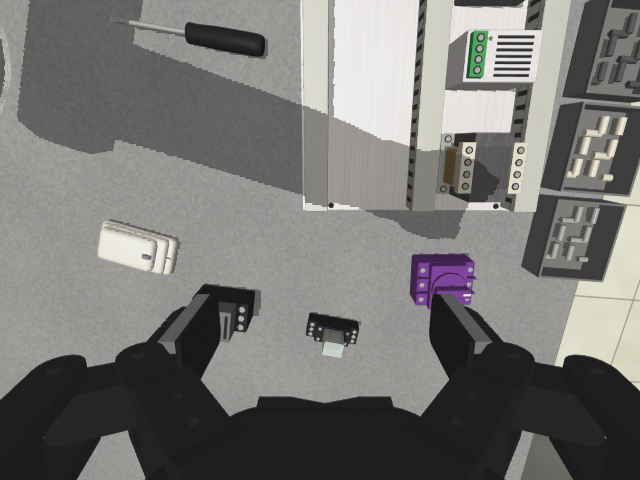

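```bash
python3 -m jog '{"turn":[[0,0,-0.12],[0,0,-0.12],[0,0,-0.12],[0,0,-0.12],[0,0,-0.12],[0,0,-0.12],[0,0,-0.12],[0,0,-0.12],[0,0,-0.1],[0,0,0]],"delta_pos":[[-0.3,-0.4,-0.3],[-0.3,-0.4,-0.3],[-0.3,-0.4,-0.3],[-0.3,-0.4,-0.3],[-0.3,-0.4,-0.3],[-0.3,-0.4,-0.3],[-0.3,-0.4,-0.3],[-0.3,-0.4,-0.3],[-0.3,-0.44,-0.3],[0,0,0]],"hand":[1,1,1,1,1,1,1,1,1,1]}'
python3 -c "
from h import *
snap('wrist','w2')"
```

```text
time: 3.2
ee_pos: [0.4131, -0.3257, 0.1982]
tcp_rot: [-179.9, -0.1, 86.1]
wrist_force: [-0.1, 0.1, -0.3]
opening: 0.0852
t 3.2 pos [ 0.4131 -0.3257  0.1982] rot [-1.7987e+02 -6.0000e-02  8.6090e+01] q [-38.2   1.7   5.9  94.3  -0.   55.7] F [-0.1  0.1 -0.3] op 0.0852
```

View pics/w2.png

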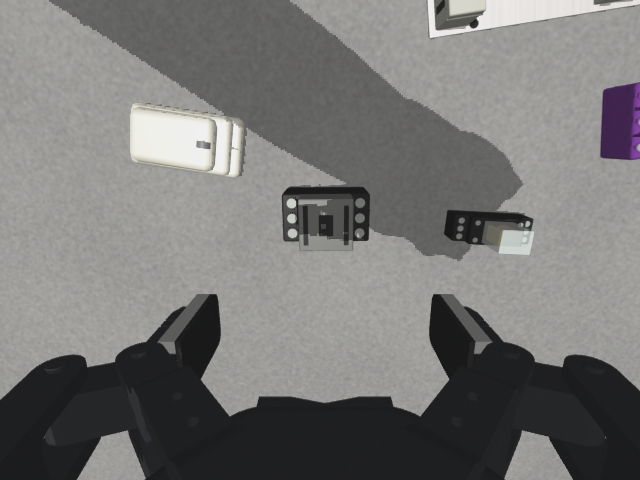

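```bash
cat >> h.py <<'E'
def local(c,box,zmin,zmax,show=True):
    """minAreaRect of cloud points in pixel box with zmin<z<zmax"""
    Q=cloud(c,c["T"]); u0,v0,u1,v1=box
    q=Q[v0:v1,u0:u1].reshape(-1,3); q=q[(q[:,2]>zmin)&(q[:,2]<zmax)]
    q=q.astype(np.float32)
    r=cv2.minAreaRect(q[:,:2].copy())
    lo,hi=np.percentile(q,[1,99],axis=0)
    print("n",len(q),"ctr",np.round(r[0],4),"size",np.round(r[1],4),"ang",round(r[2],2),"z med",np.median(q[:,2]).round(4))
    return q,r
E
python3 - <<'E'
from h import *
c=dict(np.load("pics/w2.npz"))
Q=cloud(c,c["T"]); print("bench",np.nanmedian(Q[300:340,250:400,2]), Q[330,330])
b=(270,175,385,265)
local(c,b,.045,.056); local(c,b,.07,.09); local(c,b,.02,.09)
local(c,(430,195,545,265),.02,.09);local(c,(430,195,545,265),.06,.09)
cv2.imwrite("pics/w2c.png",cv2.resize(c["frame"][150:290,240:560,::-1],None,fx=2.5,fy=2.5,interpolation=cv2.INTER_CUBIC))
E
```

```text
bench 0.0008512075825503618 [ 4.11170243e-01 -4.71230307e-01  1.29925550e-04]
n 1642 ctr [ 0.4152 -0.3266] size [0.0452 0.0806] ang 86.68 z med 0.0513
n 2933 ctr [ 0.4153 -0.3264] size [0.0449 0.0458] ang 86.04 z med 0.081
n 4994 ctr [ 0.4152 -0.3265] size [0.0452 0.0806] ang 86.81 z med 0.0802
n 2711 ctr [ 0.5791 -0.3547] size [0.0272 0.0786] ang 83.06 z med 0.0421
n 1029 ctr [ 0.5791 -0.3548] size [0.0225 0.0295] ang 83.39 z med 0.0727
```

View pics/w2c.png

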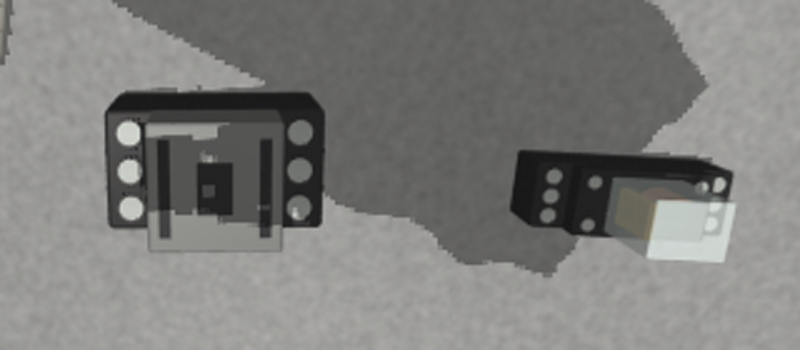

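```bash
python3 -m jog '{"turn":[[0,0,0.08],[0,0,0],[0,0,0],[0,0,0],[0,0,0],[0,0,0],[0,0,0],[0,0,0],[0,0,0],[0,0,0]],"delta_pos":[[0.042,-0.016,-0.45],[0,0,-0.45],[0,0,-0.45],[0,0,-0.45],[0,0,-0.45],[0,0,-0.45],[0,0,-0.184],[0,0,0],[0,0,0],[0,0,0]],"hand":[1,1,1,1,1,1,1,1,1,1]}'
python3 -m jog '{"turn":[[0,0,0],[0,0,0],[0,0,0],[0,0,0],[0,0,0],[0,0,0],[0,0,0],[0,0,0],[0,0,0],[0,0,0]],"delta_pos":[[0,0,0],[0,0,0],[0,0,0],[0,0,0],[0,0,0],[0,0,0],[0,0,0],[0,0,0],[0,0,0],[0,0,0]],"hand":[0,-1,-1,-1,-1,-1,-1,-1,-1,-1]}' 50
python3 -c "
from h import *
snap('wrist','w3')"
```

```text
time: 4.25
ee_pos: [0.4175, -0.3266, 0.0573]
tcp_rot: [179.9, 0.1, 86.8]
wrist_force: [-0.0, -0.3, 0.6]
opening: 0.0854
time: 5.25
ee_pos: [0.4167, -0.3264, 0.0558]
tcp_rot: [-180.0, -0.0, 86.8]
wrist_force: [-0.2, -0.8, 0.0]
opening: -0.0003
t 5.25 pos [ 0.4167 -0.3264  0.0558] rot [-180.    -0.    86.8] q [-38.1   1.9  -9.7  78.5  -0.   55.1] F [-0.2 -0.8  0. ] op -0.0003
```

View pics/w3.png

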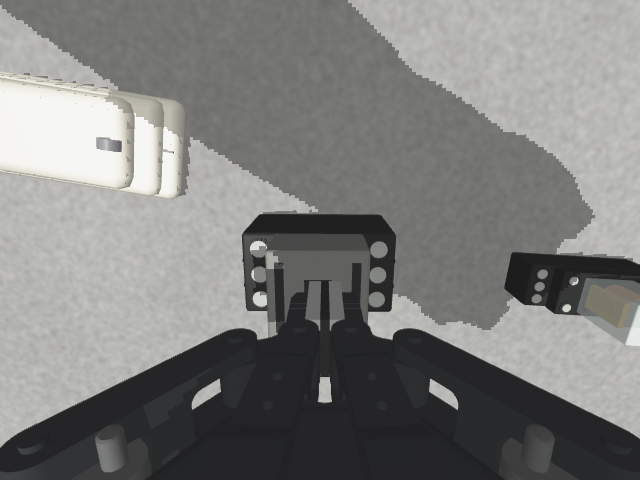

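```bash
python3 - <<'E'
from h import *
c=dict(np.load("pics/w3.npz"))
for z in(.0558,.075,.08): print(proj(c,[.4167,-.3264,z],c["T"]))
b=(235,200,405,340)
Q=cloud(c,c["T"])
for p in [(315,225),(320,246),(325,265),(312,300),(345,300),(325,330),(325,350),(300,330)]: print(p,Q[p[1],p[0]].round(4))
local(c,(235,200,405,300),.045,.056); 
S,o=snap("scene","s2"); D,o=snap("side","d2")
cv2.imwrite("pics/s2c.png",cv2.resize(S["frame"][160:320,100:300,::-1],None,fx=4,fy=3.75,interpolation=cv2.INTER_CUBIC))
cv2.imwrite("pics/d2c.png",cv2.resize(D["frame"][300:450,300:500,::-1],None,fx=4,fy=4,interpolation=cv2.INTER_CUBIC))
E
```

```text
[320.9373658  276.00308115]
[320.54833912 291.34699894]
[320.43211854 295.93094955]
(315, 225) [ 0.4144 -0.3045  0.0337]
(320, 246) [ 0.4177 -0.3048  0.074 ]
(325, 265) [nan nan nan]
(312, 300) [ 0.4144 -0.3162  0.1053]
(345, 300) [ 0.4269 -0.3203  0.0983]
(325, 330) [ 0.419  -0.3206  0.1198]
(325, 350) [ 0.4186 -0.3272  0.1213]
(300, 330) [ 0.4118 -0.3141  0.1304]
n 3914 ctr [ 0.4154 -0.3229] size [0.0378 0.0807] ang 86.85 z med 0.0512
t 5.3 pos [ 0.4167 -0.3264  0.0558] rot [-180.    -0.    86.8] q [-38.1   1.9  -9.7  78.5   0.   55.1] F [-0.8 -0.2 -1. ] op 0.0002
t 5.35 pos [ 0.4167 -0.3264  0.0558] rot [-180.     -0.     86.79] q [-38.1   1.9  -9.7  78.4  -0.   55.1] F [ 0.1 -0.2  0. ] op -0.0002
```

View pics/s2c.png

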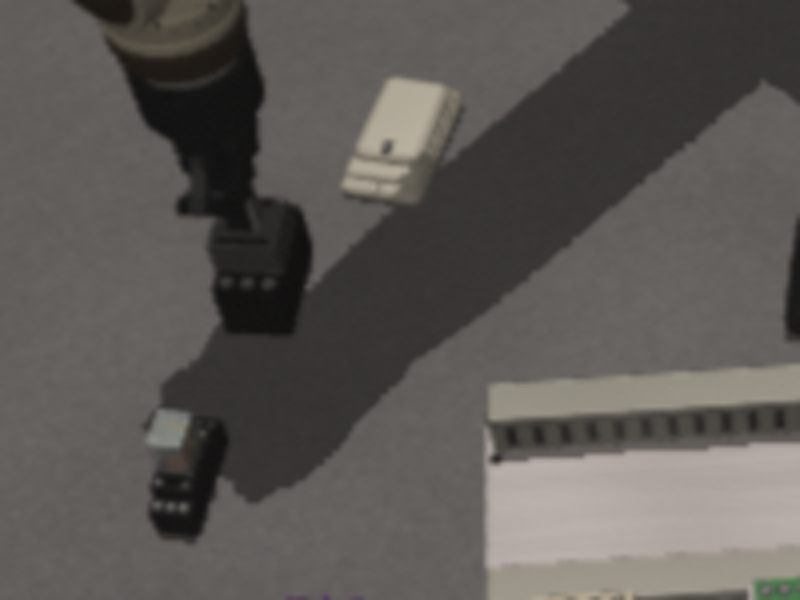

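View pics/d2c.png

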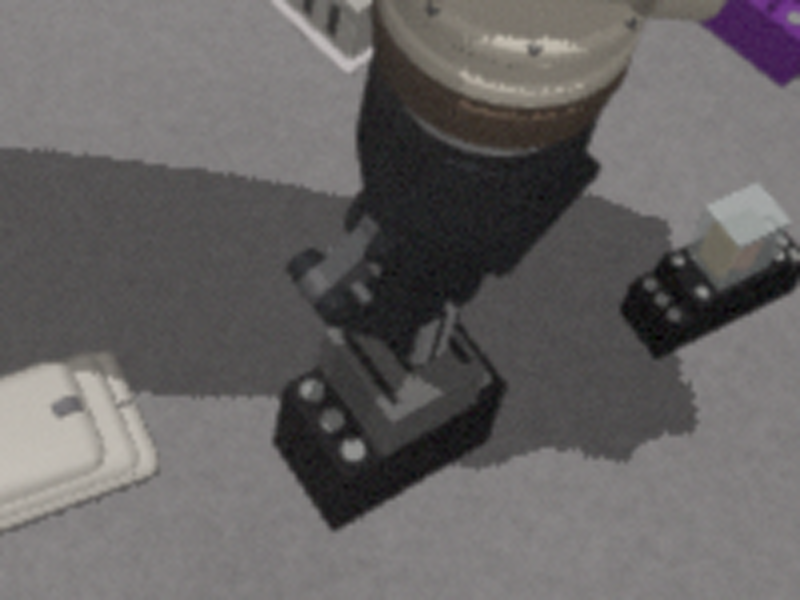

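```bash
python3 - <<'E'
from h import *
for f,boxes in(("w2",[(150,285,225,360),(425,285,500,360)]),("w3",[(280,270,370,335)])):
    c=dict(np.load(f"pics/{f}.npz")); Q=cloud(c,c["mount"])
    for u0,v0,u1,v1 in boxes:
        q=Q[v0:v1,u0:u1].reshape(-1,3); q=q[np.isfinite(q).all(1)]
        print(f,"near tip hist tool z:",np.histogram(q[:,2],bins=np.arange(-.1,.06,.01))[0])
        n=q[q[:,2]<(.02 if f=="w2" else -.028)]; i=n[:,2].argsort()[-200:]; print(n[i].mean(0).round(4),n[:,2].max().round(4))
c=dict(np.load("pics/w3.npz"))
cv2.imwrite("pics/w3c.png",cv2.resize(c["frame"][200:400,220:420,::-1],None,fx=3,fy=3,interpolation=cv2.INTER_CUBIC))
Q=cloud(c,c["mount"])
for v in range(262,345,6): print(v,[tuple((Q[v,u]*1000).round(0)) for u in (300,312,325,338,350)])
E
```

```text
w2 near tip hist tool z: [  0 307 873 932 895 530   4   0   0   0   0   0   0   0   0]
[ 0.0004 -0.0411 -0.0432] -0.0392
w2 near tip hist tool z: [  0 303 867 941 887 530   3   0   0   0   0   0   0   0   0]
[ 0.0003  0.0449 -0.0431] -0.0395
w3 near tip hist tool z: [   0    0  896  685  808  772  443 2161    0    0   35    0    0    0
    0]
[ 0.0091  0.0019 -0.0341] -0.0309
262 [(np.float64(16.0), np.float64(-9.0), np.float64(-25.0)), (np.float64(16.0), np.float64(-4.0), np.float64(-23.0)), (np.float64(17.0), np.float64(2.0), np.float64(-26.0)), (np.float64(16.0), np.float64(8.0), np.float64(-24.0)), (np.float64(17.0), np.float64(13.0), np.float64(-26.0))]
268 [(np.float64(13.0), np.float64(-9.0), np.float64(-24.0)), (np.float64(14.0), np.float64(-4.0), np.float64(-25.0)), (np.float64(14.0), np.float64(2.0), np.float64(-25.0)), (np.float64(13.0), np.float64(8.0), np.float64(-24.0)), (np.float64(13.0), np.float64(13.0), np.float64(-24.0))]
274 [(np.float64(11.0), np.float64(-9.0), np.float64(-25.0)), (np.float64(11.0), np.float64(-4.0), np.float64(-25.0)), (np.float64(11.0), np.floa
[... 2587 characters left out ...]
loat64(-65.0)), (np.float64(11.0), np.float64(6.0), np.float64(-72.0)), (np.float64(12.0), np.float64(10.0), np.float64(-74.0))]
334 [(np.float64(11.0), np.float64(-6.0), np.float64(-76.0)), (np.float64(12.0), np.float64(-2.0), np.float64(-77.0)), (np.float64(5.0), np.float64(2.0), np.float64(-65.0)), (np.float64(11.0), np.float64(6.0), np.float64(-76.0)), (np.float64(12.0), np.float64(9.0), np.float64(-76.0))]
340 [(np.float64(11.0), np.float64(-5.0), np.float64(-78.0)), (np.float64(11.0), np.float64(-2.0), np.float64(-79.0)), (np.float64(2.0), np.float64(2.0), np.float64(-64.0)), (np.float64(12.0), np.float64(6.0), np.float64(-80.0)), (np.float64(11.0), np.float64(9.0), np.float64(-79.0))]
```

View pics/w3c.png

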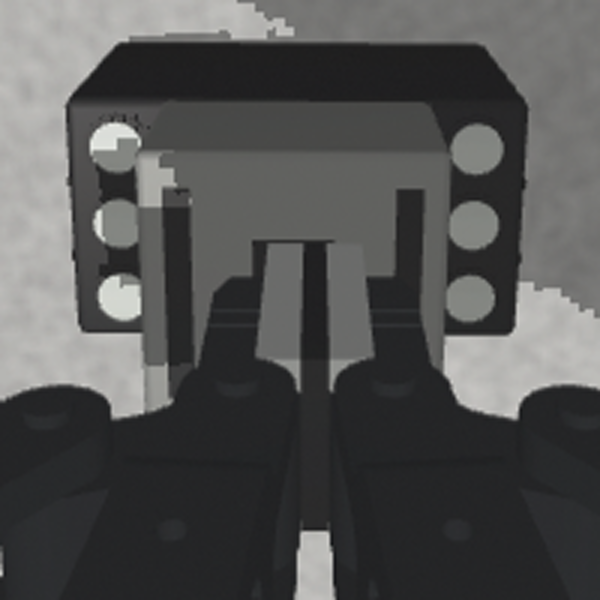

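```bash
python3 -m jog '{"turn":[[0,0,0],[0,0,0],[0,0,0],[0,0,0],[0,0,0],[0,0,0],[0,0,0],[0,0,0],[0,0,0],[0,0,0]],"delta_pos":[[0,0,0],[-0.068,0,0],[0,0,0],[0,0,0],[0,0,0],[0,0,0],[0,0,0],[0,0,0],[0,0,0],[0,0,0]],"hand":[1,1,1,1,1,1,1,1,1,1]}'
python3 -m jog '{"turn":[[0,0,0],[0,0,0],[0,0,0],[0,0,0],[0,0,0],[0,0,0],[0,0,0],[0,0,0],[0,0,0],[0,0,0]],"delta_pos":[[0,0,-0.2],[0,0,-0.2],[0,0,-0.2],[0,0,-0.1],[0,0,0],[0,0,0],[0,0,0],[0,0,0],[0,0,0],[0,0,0]],"hand":[1,1,1,1,1,1,0,-1,-1,-1]}'
python3 -m jog '{"turn":[[0,0,0],[0,0,0],[0,0,0],[0,0,0],[0,0,0],[0,0,0],[0,0,0],[0,0,0],[0,0,0],[0,0,0]],"delta_pos":[[0,0,0],[0,0,0],[0,0,0],[0,0,0],[0,0,0.1],[0,0,0.2],[0,0,0.2],[0,0,0],[0,0,0],[0,0,0]],"hand":[-1,-1,-1,-1,-1,-1,-1,-1,-1,-1]}'
python3 -c "
from h import *
snap('wrist','w4')"
```

```text
time: 6.4
ee_pos: [0.4133, -0.3264, 0.0558]
tcp_rot: [-180.0, 0.0, 86.8]
wrist_force: [-0.8, -0.4, 0.6]
opening: 0.0852
time: 7.4
ee_pos: [0.4136, -0.3267, 0.0215]
tcp_rot: [179.9, 0.0, 86.8]
wrist_force: [-0.2, -0.1, 3.9]
opening: 0.0451
time: 8.4
ee_pos: [0.4131, -0.3262, 0.0455]
tcp_rot: [-180.0, -0.0, 86.8]
wrist_force: [-0.5, 0.2, -2.4]
opening: 0.0454
t 8.4 pos [ 0.4131 -0.3262  0.0455] rot [-1.7998e+02 -2.0000e-02  8.6800e+01] q [-38.3   1.7 -11.   77.3   0.   54.9] F [-0.5  0.2 -2.4] op 0.0454
```

View pics/w4.png

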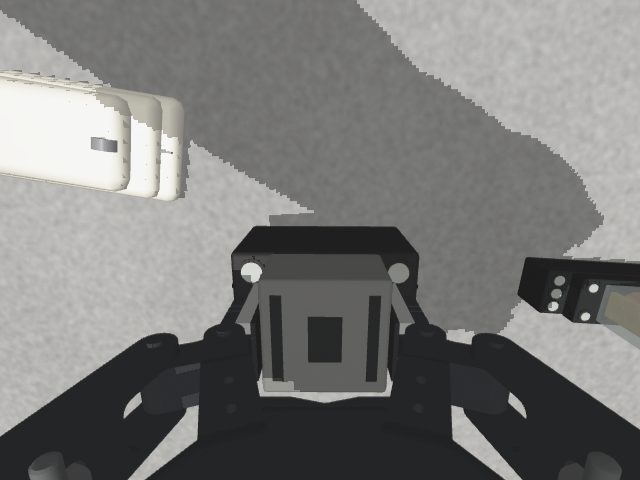

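```bash
python3 - <<'E'
from h import *
c=dict(np.load("pics/w4.npz"))
c["T"]=c["mount"]
Q=cloud(c,c["mount"]); 
for p in [(320,300),(290,330),(350,380),(320,270),(325,243)]: print((Q[p[1],p[0]]*1000).round(1))
m=Q[...,2]
print("top z",np.nanmedian(m[290:310,290:350]))
sub=Q[255:395,262:386]; q=sub[(abs(sub[...,2]-np.nanmedian(m[290:310,290:350]))<.004)].astype(np.float32)
print(cv2.minAreaRect(q[:,:2].copy()))
E
```

```text
[ 15.1   0.3 -60.4]
[  3.7 -10.2 -60.2]
[-17.4  11.2 -59.2]
[ 22.    0.2 -49.8]
[ 22.    2.1 -14.8]
top z -0.059561230167520476
((-0.00015939213335514069, 0.001493571326136589), (0.04567897692322731, 0.045785751193761826), 89.83712768554688)
```

```bash
python3 - <<'E'
from h import *
for f in("a_scene","a_side"):
    c=dict(np.load(f"pics/{f}.npz")); Q=cloud(c); z=Q[...,2]
    R=Ro.from_euler("z",-4.4,degrees=True).as_matrix()
    P=(Q-np.array([.664,.018,0]))@R.T
    m=((z>.062)&(abs(P[...,0]-.071)<.055)&(abs(P[...,1])<.18)).astype(np.uint8)
    k,l,st,ce=cv2.connectedComponentsWithStats(m)
    for i in range(1,k):
        if st[i,4]>60:
            q=Q[l==i].astype(np.float32); print(f,ce[i].round(),st[i,4],[np.round(a,4) for a in cv2.minAreaRect(q[:,:2].copy())])
E
```

```text
a_scene [299. 331.] 802 [array([0.7349, 0.0314]), array([0.0862, 0.0538]), np.float64(4.2931)]
a_scene [245. 334.] 1047 [array([ 0.7429, -0.0903]), array([0.0798, 0.0819]), np.float64(3.3873)]
a_scene [343. 328.] 246 [array([0.7268, 0.1331]), array([0.0445, 0.0472]), np.float64(88.6065)]
a_side [376. 175.] 205 [array([0.7223, 0.1283]), array([0.0419, 0.0457]), np.float64(44.4336)]
a_side [406. 198.] 667 [array([0.7328, 0.0276]), array([0.0866, 0.0559]), np.float64(5.3846)]
a_side [448. 226.] 1093 [array([ 0.7415, -0.0936]), array([0.0798, 0.084 ]), np.float64(4.3819)]
```

```bash
python3 -m jog '{"turn":[[0,0,0],[0,0,0],[0,0,0],[0,0,0.1],[0,0,0.1],[0,0,0.15],[0,0,0.15],[0,0,0.15],[0,0,0.15],[0,0,0.15]],"delta_pos":[[0,0,0.8],[0,0,0.8],[0,0,0.8],[0.35,0.85,0.1],[0.35,0.85,0.1],[0.35,0.85,0.1],[0.35,0.85,0.1],[0.35,0.85,0.1],[0.35,0.85,0.1],[0.35,0.85,0.1]],"hand":[-1,-1,-1,-1,-1,-1,-1,-1,-1,-1]}'
python3 -m jog '{"turn":[[0,0,0],[0,0,0],[0,0,0],[0,0,0],[0,0,0],[0,0,0],[0,0,0],[0,0,0],[0,0,0],[0,0,0]],"delta_pos":[[0.33,0.8,0.1],[0.33,0.8,0.1],[0.33,0.8,0.1],[0,0.3,0],[0,0.1,0],[0,0,0],[0,0,0],[0,0,0],[0,0,0],[0,0,0]],"hand":[-1,-1,-1,-1,-1,-1,-1,-1,-1,-1]}'
python3 -c "
from h import *
snap('wrist','w5')"
```

```text
time: 9.45
ee_pos: [0.5361, -0.027, 0.2007]
tcp_rot: [-180.0, 0.0, 94.4]
wrist_force: [1.8, -0.0, -2.5]
opening: 0.0453
time: 10.45
ee_pos: [0.5853, 0.1104, 0.216]
tcp_rot: [180.0, -0.0, 94.3]
wrist_force: [-0.3, 1.1, -3.9]
opening: 0.0455
t 10.45 pos [0.5853 0.1104 0.216 ] rot [179.98  -0.    94.34] q [10.7 11.7 18.8 97.1 -0.  96.3] F [-0.3  1.1 -3.9] op 0.0455
```

View pics/w5.png

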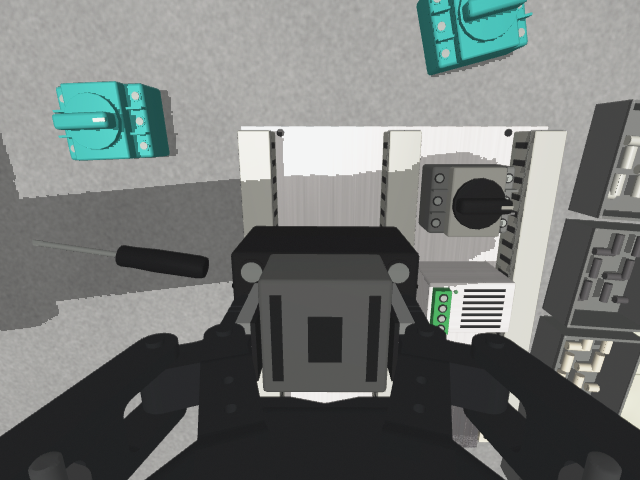

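```bash
python3 - <<'E'
from h import *
c=dict(np.load("pics/w5.npz")); Q=cloud(c,c["T"])
for v,u in((150,330),(150,402),(150,258),(150,540),(200,450),(200,480),(150,600),(130,330)): print((u,v),Q[v,u].round(4))
print("near duct");local(c,(235,120,282,222),.036,.050)
print("mid duct");q1,r1=local(c,(375,120,425,215),.036,.050)
print("far duct");local(c,(500,120,572,200),.036,.050)
print("switch all");q,r=local(c,(418,150,516,240),.015,.09)
print("hist z",np.histogram(q[:,2],bins=np.arange(.0,.09,.005)))
for a,b in((.02,.04),(.03,.05),(.04,.055),(.05,.06),(.06,.09)):
    try: local(c,(418,150,516,240),a,b)
    except Exception as e: print(e)
E
```

```text
(330, 150) [0.5886 0.1683 0.0045]
(402, 150) [0.6552 0.1744 0.0449]
(258, 150) [0.5206 0.1641 0.0449]
(540, 150) [0.7846 0.1843 0.0443]
(450, 200) [0.7041 0.1325 0.0558]
(480, 200) [0.7222 0.1375 0.078 ]
(600, 150) [0.8557 0.1892 0.0247]
(330, 130) [0.587  0.1883 0.0037]
near duct
n 2944 ctr [0.5184 0.1385] size [0.0306 0.0869] ang 4.31 z med 0.0439
mid duct
n 2755 ctr [0.6595 0.1527] size [0.0305 0.0803] ang 4.49 z med 0.044
far duct
n 2717 ctr [0.7799 0.1692] size [0.0577 0.0657] ang 4.46 z med 0.044
switch all
n 6659 ctr [0.7277 0.1326] size [0.0844 0.1162] ang 89.15 z med 0.0576
hist z (array([   0,    0,    0,  155,  207,  257,  162,  111, 1270,  374,  253,
       1644, 1241,  164,   58,  461,  302]), array([0.   , 0.005, 0.01 , 0.015, 0.02 , 0.025, 0.03 , 0.035, 0.04 ,
       0.045, 0.05 , 0.055, 0.06 , 0.065, 0.07 , 0.075, 0.08 , 0.085]))
n 737 ctr [0.7357 0.1269] size [0.0943 0.0778] ang 3.85 z med 0.0286
n 1917 ctr [0.7277 0.1345] size [0.078  0.1178] ang 87.79 z med 0.0439
n 1897 ctr [0.7208 0.1392] size [0.095  0.0803] ang 4.51 z med 0.0444
n 1897 ctr [0.7287 0.1322] size [0.0803 0.0658] ang 4.35 z med 0.0578
n 2226 ctr [0.7275 0.1359] size [0.0463 0.0543] ang 6.57 z med 0.0647
```

```bash
python3 -m jog '{"turn":[[0,0,0],[0,0,0],[0,0,0],[0,0,0],[0,0,0],[0,0,0],[0,0,0],[0,0,0],[0,0,0],[0,0,0]],"delta_pos":[[0.076,0.226,0],[0,0,-0.4],[0,0,-0.5],[0,0,-0.5],[0,0,-0.5],[0,0,-0.5],[0,0,-0.5],[0,0,-0.4],[0,0,-0.2],[0,0,0]],"hand":[-1,-1,-1,-1,-1,-1,-1,-1,-1,-1]}'
python3 -c "
from h import *
c,o=snap('wrist','w6')
Q=cloud(c,c['T'])
print('mid');local(c,(375,60,470,180),.036,.050)
print('sw');local(c,(418,60,580,240),.05,.06)
"
```

```text
time: 11.5
ee_pos: [0.5884, 0.1227, 0.0394]
tcp_rot: [-179.9, 0.0, 94.4]
wrist_force: [-0.0, 0.2, -2.4]
opening: 0.0455
t 11.5 pos [0.5884 0.1227 0.0394] rot [-1.7986e+02  1.0000e-02  9.4420e+01] q [11.8 12.  -0.3 77.8  0.  97.4] F [-0.   0.2 -2.4] op 0.0455
mid
n 945 ctr [0.6474 0.1845] size [0.012  0.0161] ang 3.47 z med 0.0437
sw
n 177 ctr [0.7019 0.1591] size [0.0091 0.0036] ang 75.16 z med 0.053
```

View pics/w6.png

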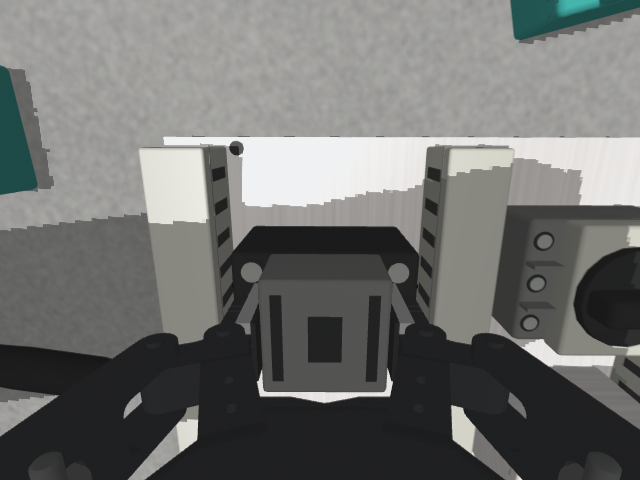

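```bash
python3 - <<'E'
from h import *
c=dict(np.load("pics/w6.npz"))
from workcell import bot
o=bot.get_obs(); print(o["ee_pos"].round(4),o["tcp_rot"].round(2))
print("near duct");q,n=local(c,(135,130,235,330),.038,.050)
print("mid duct");q,m=local(c,(420,130,516,330),.038,.050)
print("switch");local(c,(490,190,640,360),.05,.06)
print("cont top");local(c,(258,240,392,395),.088,.102)
E
```

```text
[0.589  0.1228 0.0408] [-179.97    0.     94.41]
near duct
n 11651 ctr [0.5186 0.1349] size [0.0309 0.0932] ang 4.33 z med 0.0439
mid duct
n 11892 ctr [0.6665 0.1455] size [0.0442 0.0958] ang 4.87 z med 0.044
switch
n 5894 ctr [0.7159 0.1312] size [0.0557 0.0661] ang 4.75 z med 0.0575
cont top
n 15979 ctr [0.5897 0.1223] size [0.0488 0.0462] ang 3.7 z med 0.0988
```

```bash
python3 -m jog '{"turn":[[0,0,0],[0,0,0],[0,0,0],[0,0,0],[0,0,0],[0,0,0],[0,0,0],[0,0,0],[0,0,0],[0,0,0]],"delta_pos":[[0,-0.022,-0.06],[0,0,-0.06],[0,0,-0.06],[0,0,-0.05],[0,0,-0.04],[0,0,-0.03],[0,0,-0.02],[0,0,0],[0,0,0],[0,0,0]],"hand":[-1,-1,-1,-1,-1,-1,-1,-1,-1,-1]}'

```

```text
time: 12.55
ee_pos: [0.5891, 0.1213, 0.0248]
tcp_rot: [180.0, -0.0, 94.4]
wrist_force: [-0.1, 0.8, -3.5]
opening: 0.0455
```

```bash
python3 -m jog '{"turn":[[0,0,0],[0,0,0],[0,0,0],[0,0,0],[0,0,0],[0,0,0],[0,0,0],[0,0,0],[0,0,0],[0,0,0]],"delta_pos":[[0,0,-0.006],[0,0,0],[0,0,-0.006],[0,0,0],[0,0,-0.004],[0,0,0],[0,0,0],[0,0,0],[0,0,0],[0,0,0]],"hand":[-1,-1,-1,-1,-1,-1,-1,-1,-1,-1]}'

```

```text
time: 13.55
ee_pos: [0.5892, 0.1214, 0.0245]
tcp_rot: [180.0, -0.0, 94.4]
wrist_force: [-3.7, -0.2, 5.3]
opening: 0.0454
```

```bash
python3 -m jog '{"turn":[[0,0,0],[0,0,0],[0,0,0],[0,0,0],[0,0,0],[0,0,0],[0,0,0],[0,0,0],[0,0,0],[0,0,0]],"delta_pos":[[0,0,0],[0,0,0],[0,0,0],[0,0,0.05],[0,0,0.2],[0,0,0.5],[0,0,0.8],[0,0,0.8],[0,0,0.8],[0,0,0]],"hand":[0.2,0.5,0.6,0.6,0.6,0.6,0.6,0.6,1,1]}'
python3 - <<'E'
from h import *
c,o=snap("wrist","w7")
E
```

```text
time: 14.55
ee_pos: [0.591, 0.1217, 0.1887]
tcp_rot: [179.5, -0.1, 94.4]
wrist_force: [0.5, 0.3, -0.1]
opening: 0.0853
t 14.55 pos [0.591  0.1217 0.1887] rot [ 1.7946e+02 -7.0000e-02  9.4400e+01] q [11.6 11.6 15.6 93.5 -0.  97.2] F [ 0.5  0.3 -0.1] op 0.0853
```

View pics/w7.png

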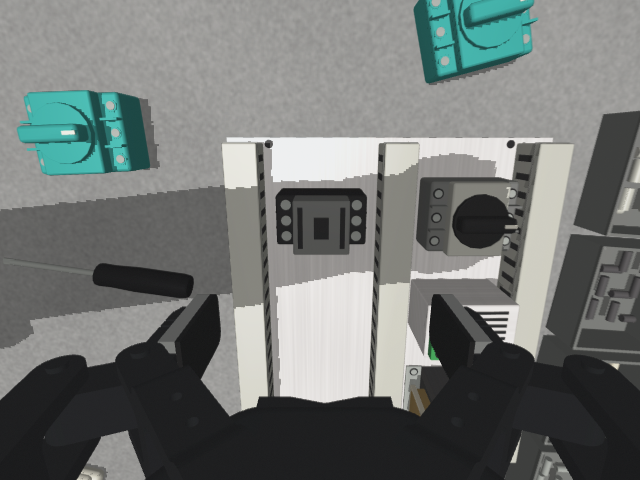

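```bash
cat >> h.py <<'E'
A=4.4
def pl(p):
    a=np.radians(A); p=np.array(p); return np.array([p[0]*np.cos(a)+p[1]*np.sin(a), -p[0]*np.sin(a)+p[1]*np.cos(a)])
E
python3 - <<'E'
from h import *
c=dict(np.load("pics/w7.npz"))
_,s=local(c,(415,170,520,262),.05,.06); _,k=local(c,(270,180,372,260),.045,.058); _,t=local(c,(270,180,372,260),.075,.09)
_,m=local(c,(375,135,420,360),.038,.05)
_,n=local(c,(215,135,268,300),.038,.05)
for r in(s,k,t,m,n): print(pl(r[0]).round(4))
print("switch-contactor",(pl(s[0])-pl(k[0])).round(4))
E
```

```text
n 2136 ctr [0.7285 0.1324] size [0.0798 0.0654] ang 4.24 z med 0.0577
n 1759 ctr [0.5912 0.1219] size [0.0803 0.0443] ang 4.35 z med 0.0543
n 3180 ctr [0.591  0.1214] size [0.0461 0.0449] ang 4.2 z med 0.084
n 7179 ctr [0.67   0.0854] size [0.0414 0.2149] ang 4.41 z med 0.0439
n 5276 ctr [0.5209 0.1077] size [0.0308 0.1474] ang 4.23 z med 0.0439
[0.7365 0.0761]
[0.5988 0.0762]
[0.5986 0.0757]
[0.6746 0.0337]
[0.5276 0.0674]
switch-contactor [ 0.1377 -0.    ]
```

```bash
python3 -m jog '{"turn":[[0,0,-0.5],[0,0,-0.5],[0,0,-0.5],[0,0,-0.5],[0,0,-0.5],[0,0,-0.5],[0,0,-0.35],[0,0,0],[0,0,0],[0,0,0]],"delta_pos":[[0,0.7,0],[0,0.8,0],[0,0.8,0],[0,0.8,0],[0,0.8,0],[0,0.8,0],[-0.16,0.4,0],[0,0,0],[0,0,0],[0,0,0]],"hand":[1,1,1,1,1,1,1,1,1,1]}'
python3 - <<'E'
from h import *
c,o=snap("wrist","w8")
E
```

```text
time: 15.6
ee_pos: [0.5813, 0.3753, 0.1812]
tcp_rot: [-180.0, 0.0, 67.6]
wrist_force: [-0.2, -0.1, -0.1]
opening: 0.0851
t 15.6 pos [0.5813 0.3753 0.1812] rot [-1.7999e+02  4.0000e-02  6.7590e+01] q [ 32.9  25.6  32.5  96.9  -0.  145.3] F [-0.2 -0.1 -0.1] op 0.0851
```

View pics/w8.png

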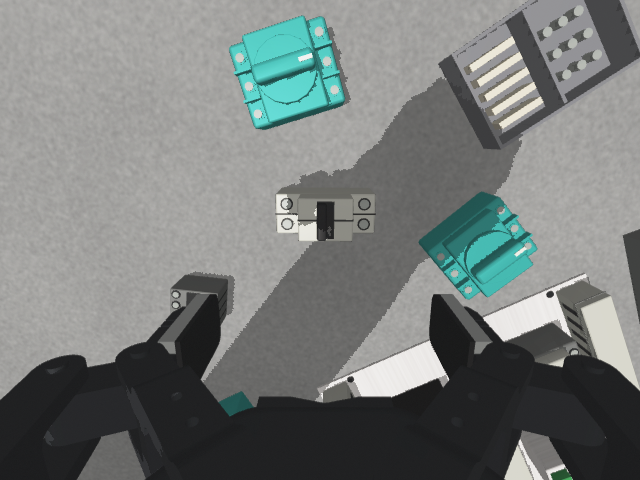

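```bash
python3 - <<'E'
from h import *
c=dict(np.load("pics/w8.npz")); b=(268,180,385,250)
local(c,b,.04,.05); local(c,b,.066,.074); local(c,b,.075,.09); local(c,b,.02,.09)
E
```

```text
n 1851 ctr [0.5858 0.38  ] size [0.0354 0.0885] ang 67.75 z med 0.045
n 2009 ctr [0.586 0.38 ] size [0.0358 0.045 ] ang 67.32 z med 0.0709
n 372 ctr [0.5831 0.3809] size [0.0296 0.0072] ang 67.37 z med 0.0807
n 4660 ctr [0.5858 0.38  ] size [0.0358 0.0885] ang 67.43 z med 0.0693
```

```bash
python3 -m jog '{"turn":[[0,0,-0.01],[0,0,0],[0,0,0],[0,0,0],[0,0,0],[0,0,0],[0,0,0],[0,0,0],[0,0,0],[0,0,0]],"delta_pos":[[0.06,0.106,-0.3],[0,0,-0.5],[0,0,-0.5],[0,0,-0.5],[0,0,-0.5],[0,0,-0.5],[0,0,-0.3],[0,0,-0.16],[0,0,0],[0,0,0]],"hand":[1,1,1,1,1,1,1,1,1,1]}'
python3 -c "
from workcell import bot
o=bot.get_obs();print(o['ee_pos'].round(4),o['tcp_rot'].round(2))"
```

```text
time: 16.65
ee_pos: [0.5846, 0.3818, 0.0195]
tcp_rot: [180.0, -0.1, 67.5]
wrist_force: [0.1, 0.4, 0.6]
opening: 0.0853
[0.5846 0.3818 0.0195] [ 1.7996e+02 -6.0000e-02  6.7510e+01]
```

```bash
python3 -m jog '{"turn":[[0,0,0],[0,0,0],[0,0,0],[0,0,0],[0,0,0],[0,0,0],[0,0,0],[0,0,0],[0,0,0],[0,0,0]],"delta_pos":[[0,-0.01,-0.01],[0,0,0],[0,0,0],[0,0,0],[0,0,0],[0,0,0],[0,0,0],[0,0,0],[0,0,0],[0,0,0]],"hand":[0.5,0.2,0,-1,-1,-1,-1,-1,-1,-1]}' 50
python3 -c "
from workcell import bot
o=bot.get_obs();print(o['ee_pos'].round(4),o['tcp_rot'].round(2))"
python3 -m jog '{"turn":[[0,0,0],[0,0,0],[0,0,0],[0,0,0],[0,0,0],[0,0,0],[0,0,0],[0,0,0],[0,0,0],[0,0,0]],"delta_pos":[[0,0,0.1],[0,0,0.2],[0,0,0.5],[0,0,0.7],[0,0,0.7],[0,0,0.7],[0,0,0.7],[0,0,0.2],[0,0,0],[0,0,0]],"hand":[-1,-1,-1,-1,-1,-1,-1,-1,-1,-1]}'
python3 - <<'E'
from h import *
c,o=snap("wrist","w9")
E
```

```text
time: 17.65
ee_pos: [0.5845, 0.3814, 0.0189]
tcp_rot: [180.0, -0.1, 67.5]
wrist_force: [-1.2, -0.1, 5.6]
opening: 0.0444
[0.5845 0.3814 0.0189] [ 1.7996e+02 -7.0000e-02  6.7520e+01]
time: 18.65
ee_pos: [0.584, 0.381, 0.2072]
tcp_rot: [-180.0, 0.0, 67.5]
wrist_force: [0.4, 0.4, -4.1]
opening: 0.044
t 18.65 pos [0.584  0.381  0.2072] rot [-1.7997e+02  5.0000e-02  6.7520e+01] q [ 33.1  27.5  38.1 100.6  -0.  145.6] F [ 0.4  0.4 -4.1] op 0.044
```

View pics/w9.png

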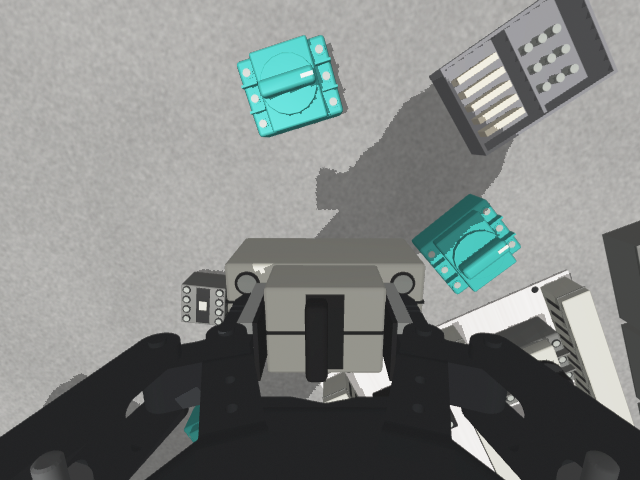

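```bash
python3 - <<'E'
from h import *
c=dict(np.load("pics/w9.npz")); c["T"]=c["mount"]; Q=cloud(c,c["mount"])
t=np.nanmedian(Q[290:300,270:300,2]); print("top",t)
local(c,(250,262,398,378),t-.003,t+.004)
s=np.nanmedian(Q[270:275,240:246,2]); print("shoulder",s)
local(c,(220,235,430,300),s-.003,s+.003)
E
```

```text
top -0.05205810555462592
n 9201 ctr [-0.0011  0.0014] size [0.0371 0.0545] ang 0.68 z med -0.0521
shoulder -0.02634733420050893
n 3110 ctr [0.0083 0.0019] size [0.0885 0.0183] ang 89.88 z med -0.0261
```

```bash
python3 -m jog '{"turn":[[0,0,0.3],[0,0,0.3],[0,0,0.3],[0,0,0.3],[0,0,0.36],[0,0,0.36],[0,0,0.36],[0,0,0.36],[0,0,0.36],[0,0,0.36]],"delta_pos":[[0.03,-0.6,0],[0.03,-0.85,0],[0.04,-0.9,0],[0.04,-0.9,0],[0.04,-0.9,0],[0.04,-0.9,0],[0.04,-0.9,0],[0.04,-0.9,0],[0.03,-0.9,0],[0.03,-0.9,0]],"hand":[-1,-1,-1,-1,-1,-1,-1,-1,-1,-1]}'
python3 -m jog '{"turn":[[0,0,0],[0,0,0],[0,0,0],[0,0,0],[0,0,0],[0,0,0],[0,0,0],[0,0,0],[0,0,0],[0,0,0]],"delta_pos":[[0,-0.7,0],[0,-0.3,0],[0,0,0],[0,0,0],[0,0,0],[0,0,0],[0,0,0],[0,0,0],[0,0,0],[0,0,0]],"hand":[-1,-1,-1,-1,-1,-1,-1,-1,-1,-1]}'
python3 - <<'E'
from h import *
c,o=snap("wrist","w10")
E
```

```text
time: 19.7
ee_pos: [0.6011, -0.0532, 0.2065]
tcp_rot: [-179.9, -0.0, 94.5]
wrist_force: [0.4, 0.2, -3.5]
opening: 0.044
time: 20.7
ee_pos: [0.6021, -0.1012, 0.208]
tcp_rot: [180.0, -0.0, 94.4]
wrist_force: [0.1, -0.5, -2.2]
opening: 0.0441
t 20.7 pos [ 0.6021 -0.1012  0.208 ] rot [179.99  -0.    94.41] q [-9.5 13.7 20.3 96.6  0.  76. ] F [ 0.1 -0.5 -2.2] op 0.0441
```

View pics/w10.png

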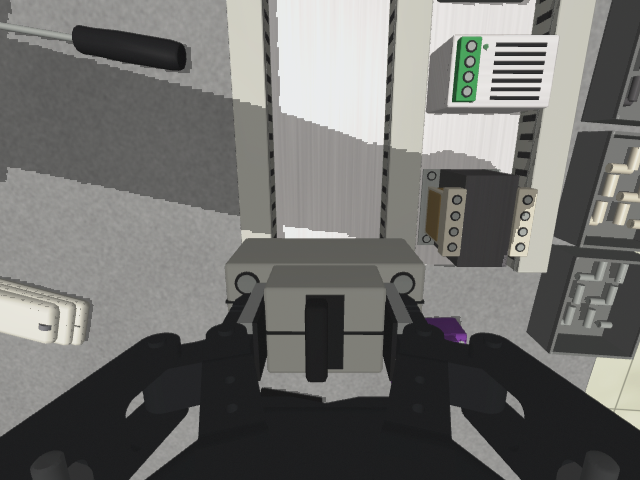

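```bash
python3 - <<'E'
from h import *
c=dict(np.load("pics/w10.npz")); b=(420,160,545,272)
q,_=local(c,b,.012,.09); print(np.histogram(q[:,2],bins=np.arange(0,.09,.005))[0])
for a,e in((.006,.02),(.05,.09),(.06,.075),(.068,.075),(.076,.085)):
    q,r=local(c,b,a,e); P=np.array([pl(p) for p in q[:,:2]]); print("   plate ext",P.min(0).round(4),P.max(0).round(4),((P.min(0)+P.max(0))/2).round(4), pl(r[0]).round(4))
q,m=local(c,(385,0,426,235),.038,.05); q,n=local(c,(225,0,272,235),.038,.05);print(pl(m[0]),pl(n[0]))
E
```

```text
n 11153 ctr [ 0.7591 -0.0952] size [0.1335 0.1116] ang 4.49 z med 0.0759
[   0    0   53  111  193  201  238  267 1627  322  115  214  131  183
  483 5472 1543]
n 720 ctr [ 0.7545 -0.097 ] size [0.0967 0.1061] ang 8.06 z med 0.0071
   plate ext [ 0.6959 -0.2093] [ 0.79   -0.0987] [ 0.743 -0.154] [ 0.7448 -0.1546]
n 8141 ctr [ 0.7456 -0.0924] size [0.0769 0.0825] ang 4.38 z med 0.0764
   plate ext [ 0.6978 -0.1905] [ 0.7748 -0.108 ] [ 0.7363 -0.1493] [ 0.7363 -0.1493]
n 797 ctr [ 0.7452 -0.0924] size [0.076  0.0825] ang 4.26 z med 0.0722
   plate ext [ 0.6979 -0.1905] [ 0.7739 -0.108 ] [ 0.7359 -0.1493] [ 0.7359 -0.1493]
n 565 ctr [ 0.745  -0.0925] size [0.0757 0.0825] ang 4.04 z med 0.0743
   plate ext [ 0.6979 -0.1905] [ 0.7737 -0.108 ] [ 0.7358 -0.1493] [ 0.7357 -0.1494]
n 5190 ctr [ 0.7456 -0.092 ] size [0.0769 0.0817] ang 4.39 z med 0.0778
   plate ext [ 0.6978 -0.1898] [ 0.7748 -0.1081] [ 0.7363 -0.1489] [ 0.7363 -0.1489]
n 7644 ctr [ 0.6723 -0.0161] size [0.0308 0.2021] ang 4.33 z med 0.0441
n 7980 ctr [ 0.5309 -0.0273] size [0.0305 0.2017] ang 4.3 z med 0.044
[ 0.66909579 -0.0675936 ] [ 0.52720185 -0.06790681]
```

```bash
python3 -m jog '{"turn":[[0,0,0],[0,0,0],[0,0,0],[0,0,0],[0,0,0],[0,0,0],[0,0,0],[0,0,0],[0,0,0],[0,0,0]],"delta_pos":[[0.078,-0.022,-0.2],[0,0,-0.4],[0,0,-0.5],[0,0,-0.5],[0,0,-0.5],[0,0,-0.5],[0,0,-0.5],[0,0,-0.3],[0,0,-0.1],[0,0,0]],"hand":[-1,-1,-1,-1,-1,-1,-1,-1,-1,-1]}'
python3 - <<'E'
from h import *
c,o=snap("side","d3")
cv2.imwrite("pics/d3c.png",cv2.resize(c["frame"][150:330,250:490,::-1],None,fx=3,fy=3,interpolation=cv2.INTER_CUBIC))
E
```

```text
time: 21.75
ee_pos: [0.6058, -0.1025, 0.0326]
tcp_rot: [-180.0, -0.0, 94.4]
wrist_force: [0.4, -0.4, -1.4]
opening: 0.0443
t 21.75 pos [ 0.6058 -0.1025  0.0326] rot [-1.7995e+02 -1.0000e-02  9.4390e+01] q [-9.6 13.9  1.1 77.3  0.  76. ] F [ 0.4 -0.4 -1.4] op 0.0443
```

View pics/d3c.png

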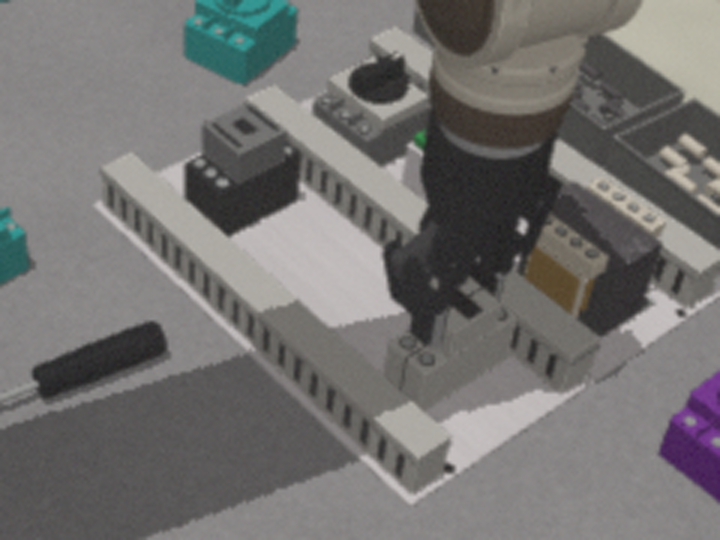

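```bash
python3 -m jog '{"turn":[[0,0,0],[0,0,0],[0,0,0],[0,0,0],[0,0,0],[0,0,0],[0,0,0],[0,0,0],[0,0,0],[0,0,0]],"delta_pos":[[0,0.004,-0.06],[0,0,-0.05],[0,0,-0.04],[0,0,-0.03],[0,0,-0.02],[0,0,-0.01],[0,0,-0.004],[0,0,0],[0,0,0],[0,0,0]],"hand":[-1,-1,-1,-1,-1,-1,-1,-1,-1,-1]}'

```

```text
time: 22.8
ee_pos: [0.606, -0.1023, 0.0223]
tcp_rot: [180.0, 0.0, 94.4]
wrist_force: [0.7, -0.6, -2.8]
opening: 0.0439
```

```bash
python3 -m jog '{"turn":[[0,0,0],[0,0,0],[0,0,0],[0,0,0],[0,0,0],[0,0,0],[0,0,0],[0,0,0],[0,0,0],[0,0,0]],"delta_pos":[[0,0,-0.006],[0,0,0],[0,0,-0.006],[0,0,0],[0,0,-0.006],[0,0,0],[0,0,0],[0,0,0],[0,0,0],[0,0,0]],"hand":[-1,-1,-1,-1,-1,-1,-1,-1,-1,-1]}'

```

```text
time: 23.8
ee_pos: [0.606, -0.1023, 0.0219]
tcp_rot: [180.0, 0.0, 94.4]
wrist_force: [-4.1, 0.3, 5.8]
opening: 0.0441
```

```bash
python3 -m jog '{"turn":[[0,0,0],[0,0,0],[0,0,0],[0,0,0],[0,0,0],[0,0,0],[0,0,0],[0,0,0],[0,0,0],[0,0,0]],"delta_pos":[[0,0,0],[0,0,0],[0,0,0],[0,0,0.05],[0,0,0.2],[0,0,0.5],[0,0,0.9],[0,0,0.9],[0,0,0.9],[0,0,0]],"hand":[0.2,0.5,0.6,0.6,0.6,0.6,0.6,0.6,1,1]}'
python3 - <<'E'
from h import *
c,o=snap("wrist","w11")
E
```

```text
time: 24.8
ee_pos: [0.608, -0.1026, 0.2022]
tcp_rot: [179.4, 0.1, 94.4]
wrist_force: [0.6, -0.4, 0.1]
opening: 0.0851
t 24.8 pos [ 0.608  -0.1026  0.2022] rot [1.794e+02 1.500e-01 9.439e+01] q [-9.6 13.7 19.6 95.3  0.  76. ] F [ 0.6 -0.4  0.1] op 0.0851
```

View pics/w11.png

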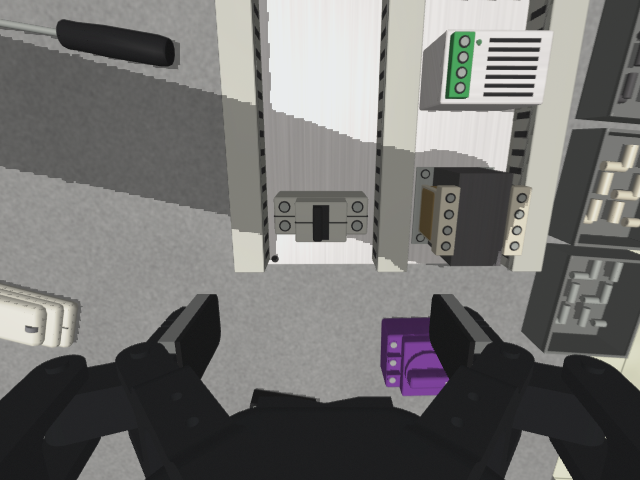

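```bash
python3 - <<'E'
from h import *
c=dict(np.load("pics/w11.npz"))
_,t=local(c,(415,160,534,270),.05,.09); _,k=local(c,(270,180,372,250),.04,.052); _,u=local(c,(270,180,372,250),.068,.077)
for r in(t,k,u): print(pl(r[0]).round(4))
print((pl(t[0])-pl(k[0])).round(4))
E
python3 -m jog '{"turn":[[0,0,-0.2],[0,0,-0.2],[0,0,-0.2],[0,0,-0.2],[0,0,-0.2],[0,0,-0.2],[0,0,-0.2],[0,0,0],[0,0,0],[0,0,0]],"delta_pos":[[-0.1,-0.6,0],[-0.1,-0.8,0],[-0.1,-0.8,0],[-0.1,-0.8,0],[-0.1,-0.8,0],[-0.1,-0.8,0],[0,-0.4,0],[0,0,0],[0,0,0],[0,0,0]],"hand":[1,1,1,1,1,1,1,1,1,1]}'
python3 - <<'E'
from h import *
c,o=snap("wrist","w12")
E
```

```text
n 8324 ctr [ 0.7456 -0.0921] size [0.077  0.0819] ang 4.5 z med 0.0764
n 1714 ctr [ 0.608  -0.1041] size [0.088  0.0365] ang 4.26 z med 0.048
n 1796 ctr [ 0.6079 -0.1037] size [0.0449 0.0356] ang 4.27 z med 0.074
[ 0.7364 -0.149 ]
[ 0.5982 -0.1505]
[ 0.5982 -0.15  ]
[0.1382 0.0014]
time: 25.85
ee_pos: [0.5761, -0.3513, 0.1937]
tcp_rot: [-180.0, -0.0, 83.3]
wrist_force: [-0.6, -0.0, -0.0]
opening: 0.0857
t 25.85 pos [ 0.5761 -0.3513  0.1937] rot [-1.7997e+02 -2.0000e-02  8.3260e+01] q [-31.4  23.2  30.6  97.5   0.   65.4] F [-0.6 -0.  -0. ] op 0.0857
```

View pics/w12.png

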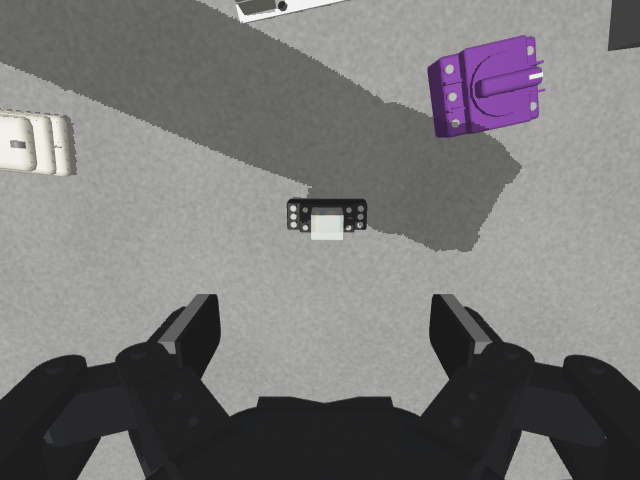

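```bash
python3 - <<'E'
from h import *
c=dict(np.load("pics/w12.npz")); b=(280,190,375,250)
local(c,b,.02,.09);local(c,b,.022,.03);local(c,b,.033,.04);local(c,b,.066,.09)
E
```

```text
n 2625 ctr [ 0.5795 -0.3549] size [0.0277 0.0779] ang 83.57 z med 0.0374
n 755 ctr [ 0.5795 -0.355 ] size [0.0275 0.0779] ang 83.57 z med 0.0272
n 751 ctr [ 0.5795 -0.3546] size [0.0265 0.052 ] ang 83.04 z med 0.0372
n 882 ctr [ 0.5797 -0.3548] size [0.022  0.0274] ang 83.25 z med 0.0729
```

```bash
python3 -m jog '{"turn":[[0,0,0.015],[0,0,0],[0,0,0],[0,0,0],[0,0,0],[0,0,0],[0,0,0],[0,0,0],[0,0,0],[0,0,0]],"delta_pos":[[0.036,-0.066,-0.3],[0,0,-0.5],[0,0,-0.5],[0,0,-0.5],[0,0,-0.5],[0,0,-0.5],[0,0,-0.5],[0,0,-0.25],[0,0,-0.08],[0,0,0]],"hand":[1,1,1,1,1,1,0.6,0.4,0.2,0.2]}' 30
python3 -c "
from workcell import bot
o=bot.get_obs();print(o['ee_pos'].round(4),o['tcp_rot'].round(2))"
```

```text
time: 26.9
ee_pos: [0.5778, -0.3553, 0.0123]
tcp_rot: [-180.0, -0.0, 83.3]
wrist_force: [-0.3, 1.1, 1.0]
opening: 0.0514
[ 0.5778 -0.3553  0.0123] [-179.98   -0.     83.34]
```

```bash
python3 -m jog '{"turn":[[0,0,0],[0,0,0],[0,0,0],[0,0,0],[0,0,0],[0,0,0],[0,0,0],[0,0,0],[0,0,0],[0,0,0]],"delta_pos":[[0,0.012,0],[0,0,0],[0,0,0],[0,0,0],[0,0,0],[0,0,0],[0,0,0],[0,0,0],[0,0,0],[0,0,0]],"hand":[0.2,0,-0.2,-0.3,-0.5,-1,-1,-1,-1,-1]}' 30
python3 -c "
from workcell import bot
o=bot.get_obs();print(o['ee_pos'].round(4),o['tcp_rot'].round(2))"
python3 -m jog '{"turn":[[0,0,0],[0,0,0],[0,0,0],[0,0,0],[0,0,0],[0,0,0],[0,0,0],[0,0,0],[0,0,0],[0,0,0]],"delta_pos":[[0,0,0.1],[0,0,0.2],[0,0,0.5],[0,0,0.7],[0,0,0.7],[0,0,0.7],[0,0,0.7],[0,0,0.2],[0,0,0],[0,0,0]],"hand":[-1,-1,-1,-1,-1,-1,-1,-1,-1,-1]}'
python3 - <<'E'
from h import *
c,o=snap("wrist","w13")
E
```

```text
time: 27.9
ee_pos: [0.5781, -0.3552, 0.013]
tcp_rot: [180.0, 0.0, 83.3]
wrist_force: [0.5, -0.4, 5.2]
opening: 0.0278
[ 0.5781 -0.3552  0.013 ] [1.7995e+02 2.0000e-02 8.3310e+01]
time: 28.9
ee_pos: [0.5776, -0.3549, 0.2008]
tcp_rot: [-179.9, -0.0, 83.3]
wrist_force: [0.1, 0.6, -1.8]
opening: 0.0272
t 28.9 pos [ 0.5776 -0.3549  0.2008] rot [-1.7991e+02 -4.0000e-02  8.3320e+01] q [-31.6  24.   32.6  98.6   0.   65.1] F [ 0.1  0.6 -1.8] op 0.0272
```

View pics/w13.png

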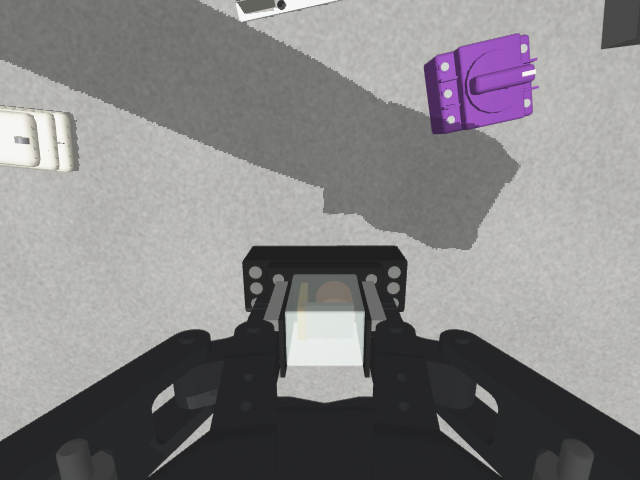

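```bash
python3 - <<'E'
from h import *
c=dict(np.load("pics/w13.npz")); c["T"]=c["mount"]; Q=cloud(c,c["mount"])
t=np.nanmedian(Q[320:355,300:350,2]); print("top",t)
local(c,(285,305,365,368),t-.003,t+.003)
s=np.nanmedian(Q[286:290,252:258,2]); print("end",s, np.nanmedian(Q[286:290,392:398,2]))
local(c,(240,245,412,310),s-.003,s+.003)
E
```

```text
top -0.06002332521491568
n 4645 ctr [0.0003 0.0019] size [0.028  0.0231] ang 89.78 z med -0.06
end -0.01522913022568008 -0.014808015692032092
n 2424 ctr [0.0012 0.0019] size [0.0779 0.0262] ang 89.62 z med -0.0144
```

```bash
python3 -m jog '{"turn":[[0,0,0.2],[0,0,0.2],[0,0,0.2],[0,0,0.2],[0,0,0.2],[0,0,0.2],[0,0,0.185],[0,0,0],[0,0,0],[0,0,0]],"delta_pos":[[0.05,0.6,0],[0.05,0.9,0],[0.05,0.9,0],[0.05,0.9,0],[0.05,0.9,0],[0.05,0.9,0],[0.05,0.9,0],[0.05,0.8,0],[0,0.4,0],[0,0.05,0]],"hand":[-1,-1,-1,-1,-1,-1,-1,-1,-1,-1]}'
python3 - <<'E'
from h import *
c,o=snap("wrist","w14")
E
```

```text
time: 29.95
ee_pos: [0.597, 0.01, 0.2005]
tcp_rot: [-179.8, -0.0, 94.6]
wrist_force: [-0.4, -0.4, -1.4]
opening: 0.0274
t 29.95 pos [0.597  0.01   0.2005] rot [-1.7984e+02 -3.0000e-02  9.4580e+01] q [ 1.  11.7 17.1 95.6  0.  86.4] F [-0.4 -0.4 -1.4] op 0.0274
```

View pics/w14.png

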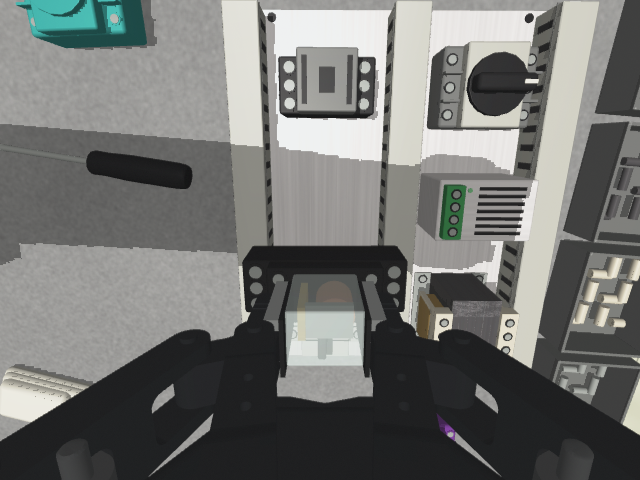

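```bash
python3 -m jog '{"turn":[[0,0,0],[0,0,0],[0,0,0],[0,0,0],[0,0,0],[0,0,0],[0,0,0],[0,0,0],[0,0,0],[0,0,0]],"delta_pos":[[0,0,-0.3],[0,0,-0.4],[0,0,-0.5],[0,0,-0.5],[0,0,-0.5],[0,0,-0.5],[0,0,-0.4],[0,0,-0.25],[0,0,-0.05],[0,0,0]],"hand":[-1,-1,-1,-1,-1,-1,-1,-1,-1,-1]}'
python3 - <<'E'
from h import *
c,o=snap("side","d4")
cv2.imwrite("pics/d4c.png",cv2.resize(c["frame"][150:330,250:490,::-1],None,fx=3,fy=3,interpolation=cv2.INTER_CUBIC))
from workcell import bot
o=bot.get_obs();print(o['ee_pos'].round(4),o['tcp_rot'].round(2))
E
```

```text
time: 31.0
ee_pos: [0.5977, 0.007, 0.0323]
tcp_rot: [-180.0, 0.0, 94.4]
wrist_force: [-0.2, 0.1, -1.1]
opening: 0.0279
t 31.0 pos [0.5977 0.007  0.0323] rot [-179.98    0.     94.36] q [ 0.7 11.6 -1.6 76.8 -0.  86.3] F [-0.2  0.1 -1.1] op 0.0279
[0.5981 0.0071 0.0331] [1.7996e+02 1.0000e-02 9.4370e+01]
```

View pics/d4c.png

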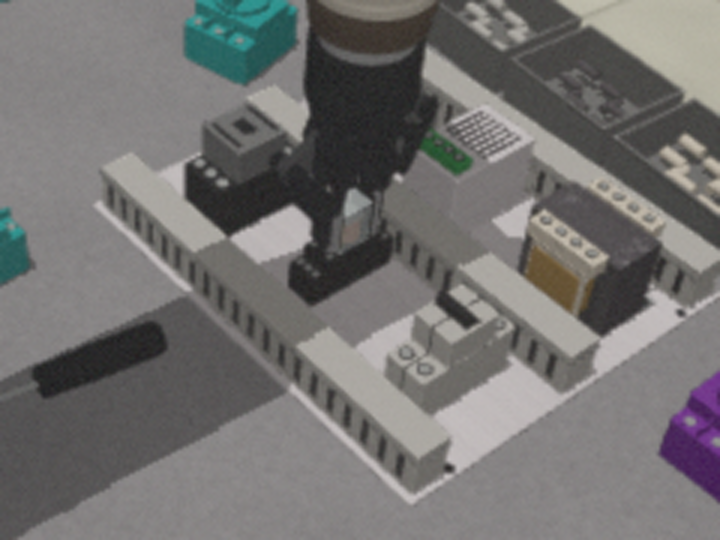

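```bash
python3 -m jog '{"turn":[[0,0,0],[0,0,0],[0,0,0],[0,0,0],[0,0,0],[0,0,0],[0,0,0],[0,0,0],[0,0,0],[0,0,0]],"delta_pos":[[-0.008,0.008,-0.08],[0,0,-0.08],[0,0,-0.06],[0,0,-0.05],[0,0,-0.03],[0,0,-0.02],[0,0,-0.01],[0,0,0],[0,0,0],[0,0,0]],"hand":[-1,-1,-1,-1,-1,-1,-1,-1,-1,-1]}'

```

```text
time: 32.05
ee_pos: [0.5974, 0.0079, 0.0159]
tcp_rot: [180.0, 0.0, 94.4]
wrist_force: [-0.3, -0.2, -0.6]
opening: 0.0278
```

```bash
python3 -m jog '{"turn":[[0,0,0],[0,0,0],[0,0,0],[0,0,0],[0,0,0],[0,0,0],[0,0,0],[0,0,0],[0,0,0],[0,0,0]],"delta_pos":[[0,0,-0.006],[0,0,0],[0,0,-0.006],[0,0,0],[0,0,0],[0,0,0],[0,0,0],[0,0,0],[0,0,0],[0,0,0]],"hand":[-1,-1,-1,-1,-1,-1,-1,-1,-1,-1]}'

```

```text
time: 33.05
ee_pos: [0.5975, 0.0079, 0.0159]
tcp_rot: [180.0, 0.0, 94.4]
wrist_force: [-2.1, -0.7, 6.6]
opening: 0.0275
```

```bash
python3 -m jog '{"turn":[[0,0,0],[0,0,0],[0,0,0],[0,0,0],[0,0,0],[0,0,0],[0,0,0],[0,0,0],[0,0,0],[0,0,0]],"delta_pos":[[0,0,0],[0,0,0],[0,0,0],[0,0,0.05],[0,0,0.3],[0,0,0.6],[0,0,0.9],[0,0,0.9],[0,0,0.9],[0,0,0]],"hand":[-0.25,-0.1,0,0,0,0,0.3,0.6,1,1]}'
python3 - <<'E'
from h import *
c,o=snap("wrist","w15")
E
```

```text
time: 34.05
ee_pos: [0.5994, 0.0079, 0.2063]
tcp_rot: [179.4, 0.0, 94.4]
wrist_force: [-0.1, 0.8, -0.1]
opening: 0.0855
t 34.05 pos [0.5994 0.0079 0.2063] rot [1.7938e+02 4.0000e-02 9.4400e+01] q [ 0.8 11.3 17.3 95.4 -0.  86.4] F [-0.1  0.8 -0.1] op 0.0855
```

View pics/w15.png

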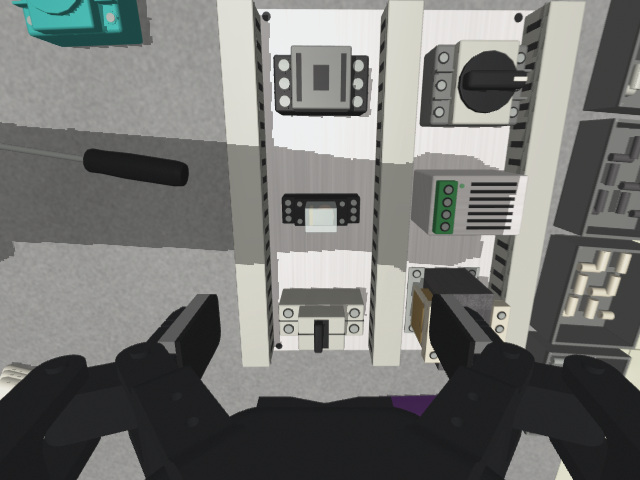

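```bash
python3 -m jog '{"turn":[[0,0,-0.5],[0,0,-0.5],[0,0,-0.5],[0,0,-0.5],[0,0,-0.5],[0,0,-0.5],[0,0,-0.5],[0,0,-0.5],[0,0,-0.24],[0,0,0]],"delta_pos":[[-0.4,0.7,0],[-0.4,0.8,0],[-0.4,0.8,0],[-0.4,0.8,0],[-0.4,0.8,0],[-0.4,0.8,0],[-0.4,0.8,0],[-0.4,0.8,0],[-0.3,0.22,0],[0,0,0]],"hand":[1,1,1,1,1,1,1,1,1,1]}'
python3 - <<'E'
from h import *
c,o=snap("wrist","w16")
E
```

```text
time: 35.1
ee_pos: [0.4204, 0.3354, 0.1974]
tcp_rot: [-180.0, 0.1, 60.6]
wrist_force: [-0.0, -0.7, 0.5]
opening: 0.0857
t 35.1 pos [0.4204 0.3354 0.1974] rot [-1.7996e+02  6.0000e-02  6.0630e+01] q [ 38.6   3.2   7.4  94.2   0.  157.9] F [-0.  -0.7  0.5] op 0.0857
```

View pics/w16.png

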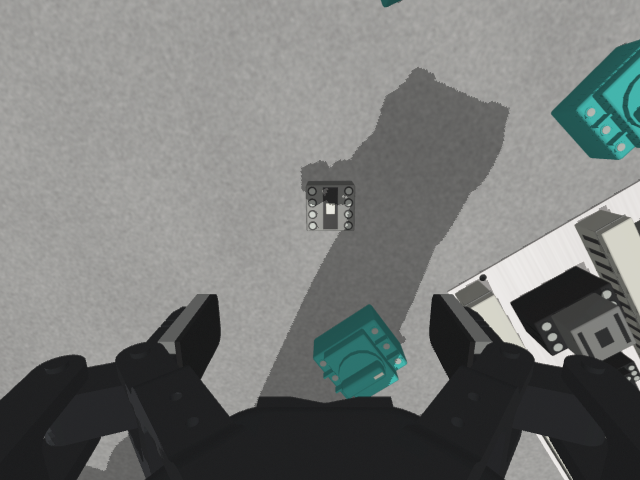

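```bash
python3 - <<'E'
from h import *
c=dict(np.load("pics/w16.npz")); b=(298,172,362,238)
local(c,b,.02,.06);local(c,b,.034,.045)
Q=cloud(c,c["mount"])
M=c["mount"]
# edge extents in tool frame
q=Q[172:238,298:362].reshape(-1,3); T=c["T"]@np.linalg.inv(M)
w=q@T[:3,:3].T+T[:3,3]; s=q[(w[:,2]>.034)]; print("tool ext",(s.min(0)*1000).round(1),(s.max(0)*1000).round(1))
cv2.imwrite("pics/w16c.png",cv2.resize(c["frame"][160:250,280:380,::-1],None,fx=6,fy=6,interpolation=cv2.INTER_CUBIC))
E
```

```text
n 2315 ctr [0.4295 0.3381] size [0.0441 0.0464] ang 60.67 z med 0.0391
n 2249 ctr [0.4295 0.338 ] size [0.044  0.0464] ang 60.77 z med 0.0392
tool ext [-15.  -16.5 155.5] [ 29.   29.9 163.4]
```

View pics/w16c.png

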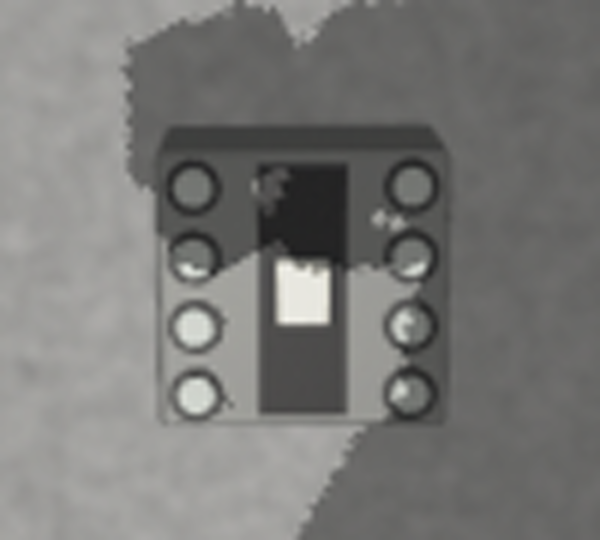

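```bash
python3 -m jog '{"turn":[[0,0,0],[0,0,0],[0,0,0],[0,0,0],[0,0,0],[0,0,0],[0,0,0],[0,0,0],[0,0,0],[0,0,0]],"delta_pos":[[0.152,0.068,-0.3],[0,0,-0.5],[0,0,-0.5],[0,0,-0.5],[0,0,-0.5],[0,0,-0.5],[0,0,-0.5],[0,0,-0.5],[0,0,-0.25],[0,0,-0.1]],"hand":[1,1,1,1,1,1,1,1,1,1]}' 30
python3 -c "
from h import *
c,o=snap('wrist','w17')"
```

```text
time: 36.15
ee_pos: [0.4299, 0.3359, -0.0118]
tcp_rot: [-179.9, 0.1, 60.4]
wrist_force: [-0.6, -0.3, 0.2]
opening: 0.085
t 36.15 pos [ 0.4299  0.3359 -0.0118] rot [-1.7995e+02  1.4000e-01  6.0410e+01] q [ 38.    6.  -12.9  71.3  -0.  157.6] F [-0.6 -0.3  0.2] op 0.085
```

View pics/w17.png

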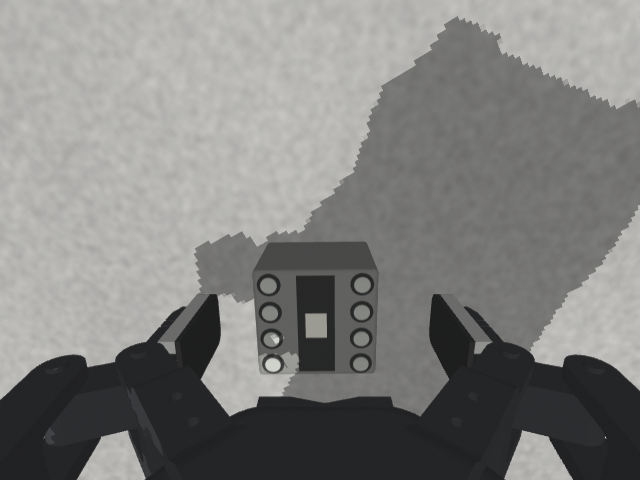

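```bash
python3 - <<'E'
from h import *
c=dict(np.load("pics/w17.npz")); b=(250,240,382,376)
local(c,b,.034,.045)
c["T"]=c["mount"]; Q=cloud(c,c["T"]); t=np.nanmedian(Q[310:370,300:330,2]); print(t); local(c,b,t-.004,t+.004)
from workcell import bot
o=bot.get_obs();print(o['ee_pos'].round(4),o['tcp_rot'].round(2))
E
```

```text
n 13056 ctr [0.4294 0.3379] size [0.0449 0.0463] ang 61.02 z med 0.0392
-0.051084221597758016
n 12919 ctr [ 0.0014 -0.0014] size [0.0463 0.0449] ang 89.39 z med -0.051
[ 0.4299  0.3363 -0.0114] [-1.7996e+02  1.1000e-01  6.0420e+01]
```

```bash
python3 -m jog '{"turn":[[0,0,0.06],[0,0,0],[0,0,0],[0,0,0],[0,0,0],[0,0,0],[0,0,0],[0,0,0],[0,0,0],[0,0,0]],"delta_pos":[[-0.045,0.05,0],[0,0,0],[0,0,0],[0,0,0],[0,0,0],[0,0,0],[0,0,0],[0,0,0],[0,0,0],[0,0,0]],"hand":[1,1,0.6,0.3,0.1,0,-1,-1,-1,-1]}' 30
python3 -c "
from workcell import bot
o=bot.get_obs();print(o['ee_pos'].round(4),o['tcp_rot'].round(2))"
python3 -m jog '{"turn":[[0,0,0],[0,0,0],[0,0,0],[0,0,0],[0,0,0],[0,0,0],[0,0,0],[0,0,0],[0,0,0],[0,0,0]],"delta_pos":[[0,0,0],[0,0,0.1],[0,0,0.3],[0,0,0.7],[0,0,0.8],[0,0,0.8],[0,0,0.8],[0,0,0.7],[0,0,0.3],[0,0,0]],"hand":[-1,-1,-1,-1,-1,-1,-1,-1,-1,-1]}'
python3 - <<'E'
from h import *
c,o=snap("wrist","w18")
E
```

```text
time: 37.2
ee_pos: [0.428, 0.34, -0.0092]
tcp_rot: [180.0, -0.0, 61.0]
wrist_force: [-1.1, 0.9, 5.1]
opening: 0.045
[ 0.428   0.34   -0.0092] [ 1.7999e+02 -5.0000e-02  6.0960e+01]
time: 38.2
ee_pos: [0.4284, 0.3403, 0.2187]
tcp_rot: [179.9, -0.2, 61.0]
wrist_force: [0.8, -0.3, -1.5]
opening: 0.0452
t 38.2 pos [0.4284 0.3403 0.2187] rot [179.89  -0.25  60.96] q [ 38.5   4.6  11.2  96.3  -0.  157.5] F [ 0.8 -0.3 -1.5] op 0.0452
```

View pics/w18.png

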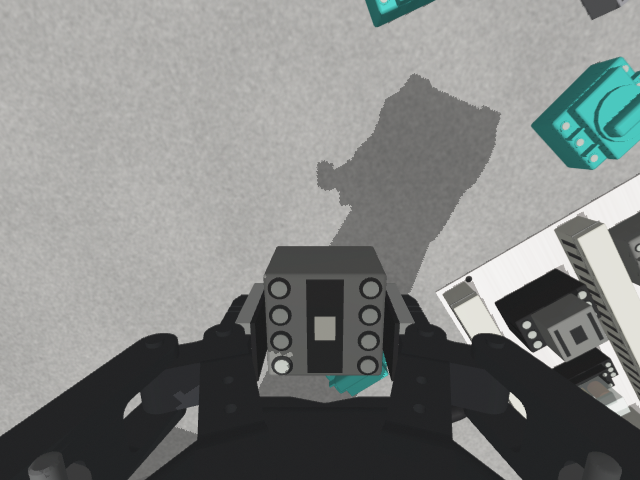

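```bash
python3 - <<'E'
from h import *
c=dict(np.load("pics/w18.npz")); c["T"]=c["mount"]; Q=cloud(c,c["mount"])
t=np.nanmedian(Q[340:370,300:340,2]); print("top",t)
local(c,(262,274,388,378),t-.003,t+.003)
E
```

```text
top -0.048395389143620064
n 12086 ctr [-0.0011  0.0018] size [0.044  0.0477] ang 0.02 z med -0.0484
```

```bash
python3 -m jog '{"turn":[[0,0,0.5],[0,0,0.5],[0,0,0.5],[0,0,0.5],[0,0,0.5],[0,0,0.5],[0,0,0.5],[0,0,0.5],[0,0,0.18],[0,0,0]],"delta_pos":[[0.4,-0.6,0],[0.4,-0.8,0],[0.4,-0.8,0],[0.4,-0.8,0],[0.4,-0.8,0],[0.4,-0.8,0],[0.4,-0.8,0],[0.4,-0.4,0],[0,0,0],[0,0,0]],"hand":[-1,-1,-1,-1,-1,-1,-1,-1,-1,-1]}'
python3 - <<'E'
from h import *
c,o=snap("wrist","w19")
E
```

```text
time: 39.25
ee_pos: [0.5873, 0.0493, 0.2136]
tcp_rot: [-179.8, -0.0, 94.3]
wrist_force: [-0.1, 1.0, -1.3]
opening: 0.0455
t 39.25 pos [0.5873 0.0493 0.2136] rot [-1.7983e+02 -1.0000e-02  9.4320e+01] q [ 4.8 10.9 17.7 96.9  0.  90.5] F [-0.1  1.  -1.3] op 0.0455
```

View pics/w19.png

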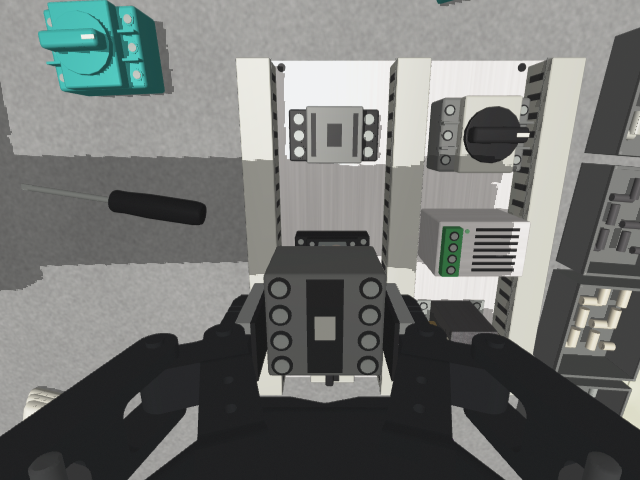

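Arm may not have fully settled; one idle call, then a clean measurement.

```bash
python3 -m jog '{"turn":[[0,0,0],[0,0,0],[0,0,0],[0,0,0],[0,0,0],[0,0,0],[0,0,0],[0,0,0],[0,0,0],[0,0,0]],"delta_pos":[[0,0,0],[0,0,0],[0,0,0],[0,0,0],[0,0,0],[0,0,0],[0,0,0],[0,0,0],[0,0,0],[0,0,0]],"hand":[-1,-1,-1,-1,-1,-1,-1,-1,-1,-1]}'
python3 - <<'E'
from h import *
c,o=snap("wrist","w20")
_,k=local(c,(280,95,388,170),.045,.058);_,t=local(c,(295,95,372,170),.076,.09);_,s=local(c,(425,85,530,180),.05,.06)
print((pl(s[0])-pl(k[0])).round(4),(pl(s[0])-pl(t[0])).round(4))
E
```

```text
time: 40.3
ee_pos: [0.5877, 0.0498, 0.2153]
tcp_rot: [180.0, -0.0, 94.4]
wrist_force: [0.7, -0.6, -1.0]
opening: 0.0453
t 40.3 pos [0.5877 0.0498 0.2153] rot [180.    -0.    94.39] q [ 4.8 10.9 17.8 96.9  0.  90.4] F [ 0.7 -0.6 -1. ] op 0.0453
n 1668 ctr [0.5909 0.1212] size [0.0803 0.0445] ang 4.44 z med 0.0544
n 3171 ctr [0.591  0.1212] size [0.0462 0.0443] ang 4.44 z med 0.0841
n 2181 ctr [0.7286 0.1319] size [0.0803 0.0657] ang 4.32 z med 0.0578
[1.381e-01 1.000e-04] [1.38e-01 1.00e-04]
```

```bash
python3 -m jog '{"turn":[[0,0,0],[0,0,0],[0,0,0],[0,0,0],[0,0,0],[0,0,0],[0,0,0],[0,0,0],[0,0,0],[0,0,0]],"delta_pos":[[0.028,0.448,0],[0,0.6,0],[0,0.4,-0.1],[0,0,-0.5],[0,0,-0.5],[0,0,-0.5],[0,0,-0.5],[0,0,-0.25],[0,0,-0.05],[0,0,0]],"hand":[-1,-1,-1,-1,-1,-1,-1,-1,-1,-1]}'
python3 -m jog '{"turn":[[0,0,0],[0,0,0],[0,0,0],[0,0,0],[0,0,0],[0,0,0],[0,0,0],[0,0,0],[0,0,0],[0,0,0]],"delta_pos":[[0,0,0],[0,0,0],[0,0,0],[0,0,0],[0,0,0],[0,0,0],[0,0,0],[0,0,0],[0,0,0],[0,0,0]],"hand":[-1,-1,-1,-1,-1,-1,-1,-1,-1,-1]}'
python3 - <<'E'
from h import *
c,o=snap("side","d5")
cv2.imwrite("pics/d5c.png",cv2.resize(c["frame"][130:310,250:490,::-1],None,fx=3,fy=3,interpolation=cv2.INTER_CUBIC))
E
```

```text
time: 41.35
ee_pos: [0.5893, 0.1222, 0.0958]
tcp_rot: [180.0, -0.0, 94.4]
wrist_force: [-0.1, -0.1, -0.4]
opening: 0.0452
time: 42.35
ee_pos: [0.5891, 0.1222, 0.0953]
tcp_rot: [-180.0, -0.0, 94.4]
wrist_force: [0.5, -0.5, -0.6]
opening: 0.0455
t 42.35 pos [0.5891 0.1222 0.0953] rot [-180.     -0.     94.39] q [11.7 11.3  5.  83.7  0.  97.3] F [ 0.5 -0.5 -0.6] op 0.0455
```

View pics/d5c.png

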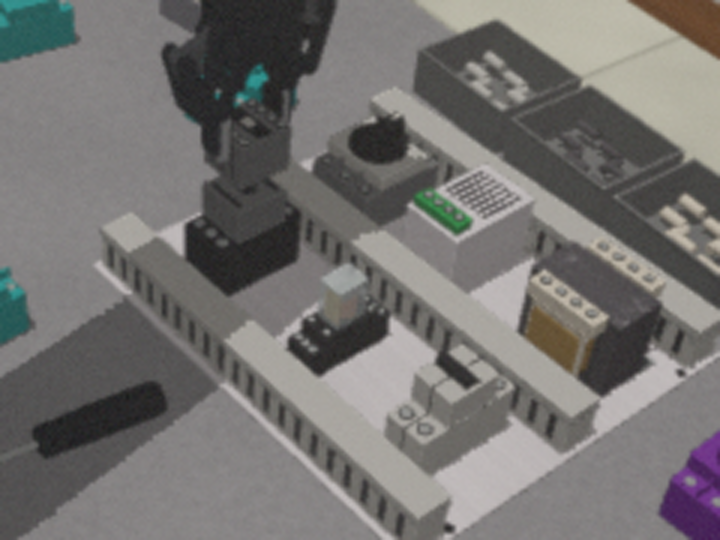

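```bash
python3 -m jog '{"turn":[[0,0,0],[0,0,0],[0,0,0],[0,0,0],[0,0,0],[0,0,0],[0,0,0],[0,0,0],[0,0,0],[0,0,0]],"delta_pos":[[0,0,-0.08],[0,0,-0.1],[0,0,-0.08],[0,0,-0.06],[0,0,-0.04],[0,0,-0.03],[0,0,-0.02],[0,0,-0.01],[0,0,0],[0,0,0]],"hand":[-1,-1,-1,-1,-1,-1,-1,-1,-1,-1]}'

```

```text
time: 43.4
ee_pos: [0.5892, 0.1222, 0.0744]
tcp_rot: [180.0, 0.0, 94.4]
wrist_force: [-0.3, -0.3, 0.6]
opening: 0.0452
```

```bash
python3 -m jog '{"turn":[[0,0,0],[0,0,0],[0,0,0],[0,0,0],[0,0,0],[0,0,0],[0,0,0],[0,0,0],[0,0,0],[0,0,0]],"delta_pos":[[0,0,-0.006],[0,0,0],[0,0,-0.006],[0,0,0],[0,0,0],[0,0,0],[0,0,0],[0,0,0],[0,0,0],[0,0,0]],"hand":[-1,-1,-1,-1,-1,-1,-1,-1,-1,-1]}'

```

```text
time: 44.4
ee_pos: [0.5892, 0.1222, 0.0738]
tcp_rot: [180.0, -0.0, 94.4]
wrist_force: [-0.6, -0.1, 1.7]
opening: 0.0455
```

```bash
python3 -m jog '{"turn":[[0,0,0],[0,0,0],[0,0,0],[0,0,0],[0,0,0],[0,0,0],[0,0,0],[0,0,0],[0,0,0],[0,0,0]],"delta_pos":[[0,0,-0.006],[0,0,0],[0,0,0],[0,0,0],[0,0,0],[0,0,0],[0,0,0],[0,0,0],[0,0,0],[0,0,0]],"hand":[-1,-1,-1,-1,-1,-1,-1,-1,-1,-1]}'

```

```text
time: 45.4
ee_pos: [0.5892, 0.1222, 0.0738]
tcp_rot: [180.0, -0.0, 94.4]
wrist_force: [-1.3, -0.4, 5.5]
opening: 0.0454
```

Seated (force rises, z stops). Release, lift, and check.

```bash
python3 -m jog '{"turn":[[0,0,0],[0,0,0],[0,0,0],[0,0,0],[0,0,0],[0,0,0],[0,0,0],[0,0,0],[0,0,0],[0,0,0]],"delta_pos":[[0,0,0],[0,0,0],[0,0,0],[0,0,0.05],[0,0,0.3],[0,0,0.6],[0,0,0.8],[0,0,0.8],[0,0,0.3],[0,0,0]],"hand":[0.2,0.5,0.7,0.7,0.7,0.7,0.8,0.9,1,1]}'
python3 -m jog '{"turn":[[0,0,0],[0,0,0],[0,0,0],[0,0,0],[0,0,0],[0,0,0],[0,0,0],[0,0,0],[0,0,0],[0,0,0]],"delta_pos":[[0,-0.5,0],[0,-0.5,0],[0,-0.4,0],[0,-0.2,0],[0,0,0],[0,0,0],[0,0,0],[0,0,0],[0,0,0],[0,0,0]],"hand":[1,1,1,1,1,1,1,1,1,1]}'
python3 - <<'E'
from h import *
c,o=snap("wrist","w21"); c,o=snap("side","d6")
cv2.imwrite("pics/d6c.png",cv2.resize(c["frame"][130:330,250:490,::-1],None,fx=3,fy=3,interpolation=cv2.INTER_CUBIC))
E
```

```text
time: 46.4
ee_pos: [0.5902, 0.1224, 0.2199]
tcp_rot: [179.7, -0.0, 94.4]
wrist_force: [-0.5, -0.5, -0.2]
opening: 0.0853
time: 47.4
ee_pos: [0.5891, 0.0426, 0.2159]
tcp_rot: [180.0, -0.0, 94.4]
wrist_force: [-0.3, -0.7, 0.5]
opening: 0.0854
t 47.4 pos [0.5891 0.0426 0.2159] rot [180.    -0.    94.43] q [ 4.1 11.  18.  97.   0.  89.7] F [-0.3 -0.7  0.5] op 0.0854
t 47.45 pos [0.5891 0.0425 0.2159] rot [180.    -0.    94.42] q [ 4.1 11.  18.  97.   0.  89.7] F [-0.6  0.1 -0.5] op 0.0853
```

View pics/w21.png

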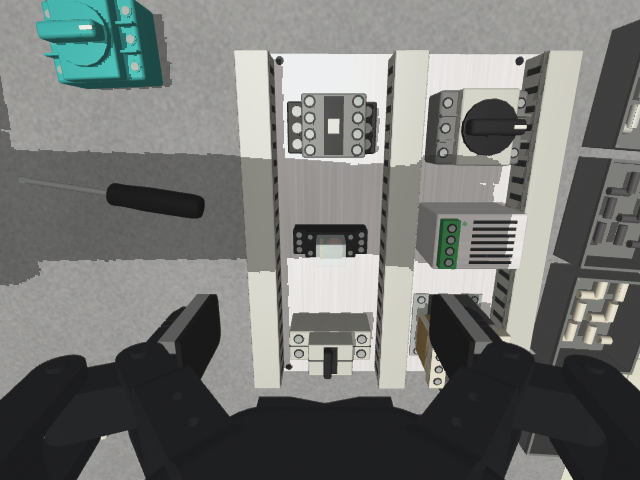

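View pics/d6c.png

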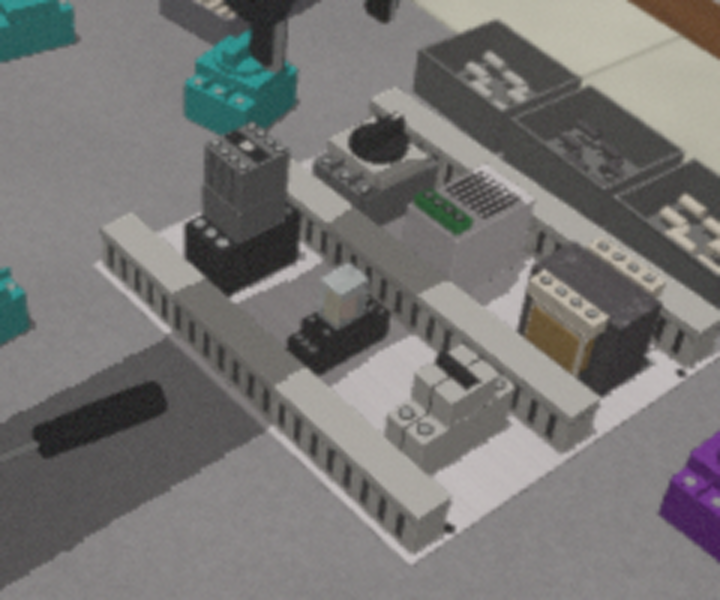

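```bash
python3 -m jog '{"turn":[[0,0,0],[0,0,0],[0,0,0],[0,0,0],[0,0,0],[0,0,0],[0,0,0],[0,0,0],[0,0,0],[0,0,0]],"delta_pos":[[0,-0.5,0],[0,-0.7,0],[0,-0.7,0],[0,-0.5,0],[0,-0.3,0],[0,-0.1,0],[0,0,0],[0,0,0],[0,0,0],[0,0,0]],"hand":[1,1,1,1,1,1,1,1,1,1]}'
python3 - <<'E'
from h import *
c=dict(np.load("pics/w21.npz"))
_,s=local(c,(425,80,530,175),.05,.06);_,k=local(c,(280,90,388,165),.045,.058);_,a=local(c,(290,85,380,165),.11,.135);_,r=local(c,(288,220,372,262),.022,.045)
for x in(s,k,a,r): print(pl(x[0]).round(4))
c,o=snap("wrist","w22")
m=(cloud(c,c["T"]))[...,2]
E
```

```text
time: 48.5
ee_pos: [0.5892, -0.0969, 0.2159]
tcp_rot: [180.0, -0.0, 94.5]
wrist_force: [-0.5, 0.9, 1.1]
opening: 0.0852
n 2212 ctr [0.7284 0.1318] size [0.0797 0.0657] ang 4.61 z med 0.0578
n 1288 ctr [0.5909 0.1213] size [0.0804 0.0449] ang 4.35 z med 0.0544
n 4151 ctr [0.5911 0.1202] size [0.0463 0.0439] ang 4.53 z med 0.1223
n 1454 ctr [0.5993 0.0086] size [0.078 0.027] ang 4.14 z med 0.0333
[0.7363 0.0756]
[0.5985 0.0756]
[0.5986 0.0745]
[ 0.5982 -0.0374]
t 48.5 pos [ 0.5892 -0.0969  0.2159] rot [180.    -0.    94.46] q [-9.3 11.9 19.1 97.2  0.  76.2] F [-0.5  0.9  1.1] op 0.0852
```

View pics/w22.png

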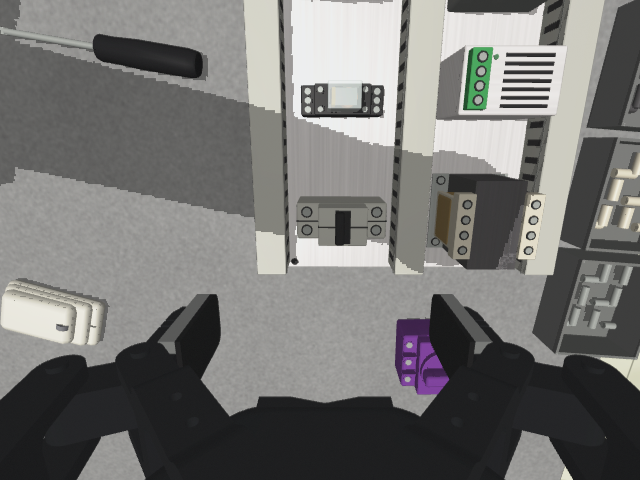

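```bash
python3 - <<'E'
from h import *
c=dict(np.load("pics/w22.npz"))
_,t=local(c,(430,165,550,275),.06,.09);_,k=local(c,(290,185,390,252),.04,.052);_,u=local(c,(290,185,390,252),.066,.077);_,r=local(c,(295,75,390,122),.022,.045)
for x in(t,k,u,r): print(pl(x[0]).round(4))
# mouse / screwdriver vs start, scene camera
s,o=snap("scene","s9"); a=dict(np.load("pics/a_scene.npz"))
d=cv2.absdiff(s["frame"],a["frame"]).max(2)
for n,(u0,v0,u1,v1) in dict(mouse=(180,175,222,220),sdr=(290,190,315,255)).items(): print(n,(d[v0:v1,u0:u1]>40).sum())
cv2.imwrite("pics/s9c.png",cv2.resize(s["frame"][150:400,100:520,::-1],None,fx=1.9,fy=1.9,interpolation=cv2.INTER_CUBIC))
E
```

```text
n 7400 ctr [ 0.7455 -0.0924] size [0.0768 0.0826] ang 4.32 z med 0.0764
n 1554 ctr [ 0.608  -0.1035] size [0.0884 0.0356] ang 4.49 z med 0.048
n 1652 ctr [ 0.608  -0.1038] size [0.0448 0.0359] ang 4.26 z med 0.0739
n 1660 ctr [0.5993 0.0079] size [0.0778 0.0271] ang 4.5 z med 0.0328
[ 0.7362 -0.1493]
[ 0.5982 -0.1499]
[ 0.5983 -0.1501]
[ 0.5981 -0.0381]
t 48.55 pos [ 0.5892 -0.0971  0.2159] rot [180.    -0.    94.45] q [-9.4 11.9 19.1 97.2  0.  76.2] F [ 0.2 -0.2 -0. ] op 0.0853
mouse 171
sdr 506
```

View pics/s9c.png

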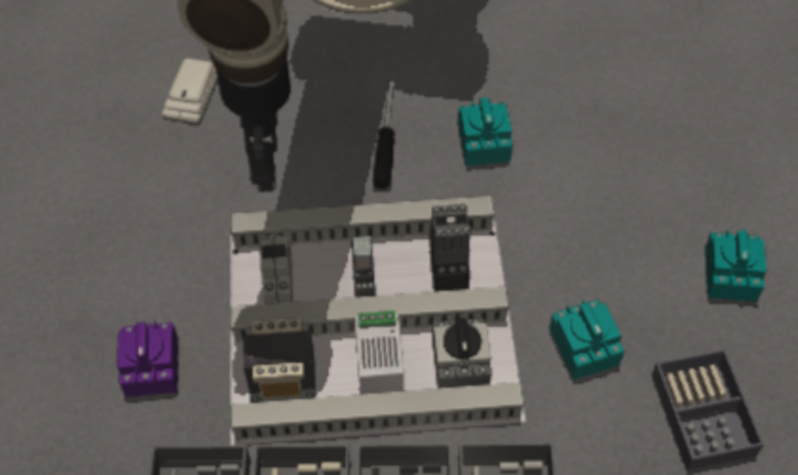

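```bash
python3 -c "
from workcell import ticket
print(ticket.job_done())"
```

```text
the job is handed in; nothing more can be done
None
```

The layout is done and handed in at about 48.6 s of the 102 s. I placed the contactor, then the breaker, then the relay, then the auxiliary block on the contactor. Each was lowered until light contact (about 5–7 N at the wrist) before I let go.

**Last wrist-camera checks:**

| Device | Measured position | Angle (plate 4.4°) |
|---|---|---|
| Contactor | under 0.2 mm off the main switch's centre, on the bay's centre line | 4.35° |
| Breaker | 0.6–0.8 mm off the transformer's centre, on the bay's centre line (the first look gave up to 1.5 mm) | 4.3–4.5° |
| Relay | about midway between contactor and breaker | 4.1–4.5° |
| Auxiliary block | flat on the contactor's raised face, about 1.1 mm off centre along y | 4.5° |

- **First grasp missed:** the first try at the contactor closed just above it. The real fingertips sit about 30 mm behind the reported TCP. I measured that offset in the wrist camera and used it from then on.
- **Mouse and screwdriver:** neither was touched, and both look unmoved. A picture-difference check did show changed pixels around them. I took these for the arm and its shadow and did not measure their positions again.
- **At hand-in:** the gripper was open and clear of everything.

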